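Fit the drive wheel to the tracked robot's bare axle

ROBOT

A 6-joint arm with a two-finger parallel gripper is mounted at the origin on the work surface. World frame = base frame: x ahead of the robot, y to its left, z up, the work surface at z = 0. Lengths are in m, angles in rad, forces in N, time in s.
With the tool pointing down it reaches from about 0.35 to 0.775 m from the base axis. Payload 7.3 kg.
Tool frame: the origin (TCP) lies midway between the tips of the shut fingers; the grasp point (between the pads) lies 19 mm behind it (robot.grip_depth is the z of the grasp point in the tool frame, in m); z points along the fingers, y is the line along which they close (so a half turn about z gives the same grasp; the last joint's range is limited). The gripper opens to 92 mm and grips with 3 to 60 N. Pads are 19 mm wide; open, the fingers measure 130 mm over their backs; the gripper's body (75 mm by 190 mm) begins 47 mm behind the grasp point.
Start: joints at [1.19, 0.342, 1.524, -0, 1.275, -0.146], TCP at [0.122, 0.511, 0.227] pointing down, gripper open.
Joint ranges: [-2.53, 2.53], [-0.77, 2.02], [0.04, 2.7], [-1, 4.14], [0.28, 2.66], [-3.11, 3.11]. Speed limits (rad/s): [2.57, 2.57, 3.14, 3.14, 3.14, 3.14].

INTERFACE

Orientations are given as [roll, pitch, yaw] about the fixed x, y, z axes, in that order (R = Rz(yaw) Ry(pitch) Rx(roll)).
In Python, from cell import robot, viewer gives the robot as it stands.
- The arm moves only by the tool step_arm, never from a script. Its argument "increments" is a list of rows, each an object with "delta_pos": the shift along the tool's x, y, z in cm, a list of three; "dr": the turn, a rotation vector about the tool's x, y, z in degrees, a list of three; "fingers": the closure, from -1 (fully open) to 1 (shut), so that 0 is half open. In form: [{"delta_pos": [tx, ty, tz], "dr": [wx, wy, wz], "fingers": fingers}, ...]. A call has exactly 5 rows; each row is the pose to reach, as a shift and turn from the pose commanded when the call began, along the tool's axes at that moment; what a row does not reach only later rows make up. A row lasts 1/8 s, in which the tool goes at most 62.5 mm and 10.7 degrees, less where a joint would pass 70% of its speed; a pose out of reach is approached as far as the arm can. A call with a gripper value outside its range is refused whole. The fingers move at their own pace and stop on an object; "newtons" is the grip in N (left out, the last holds). Time passes only in rows, so rows that repeat a pose let the fingers close, or fill a call up. It gives the time, the measured TCP pose, the force, the opening and the grip force at its end, in the units of the state.
- robot.observe(): the state, without advancing time (a new reading comes with each control period).
- viewer.read_camera(name): name is "scene" or "top" or "wrist"; returns the picture (400x640x3 uint8, red, green, blue); there is no depth.
- viewer.camera_params(name): a dict with "K" (3x3 intrinsics, pixels), "T" (4x4, takes a point from camera to world coordinates). Camera axes: x right, y down, z forward; pixel columns grow to the right and rows downward; lengths in m; the calibration is good to about 2 mm. The wrist camera is an equidistant fisheye: a pixel r from the principal point sees the ray r / f radians off the axis. A picture is of the moment at which its call begins: read the wrist's pose just before it. camera_params takes no time and is no camera call; for the wrist camera it gives the pose at the moment of the call.
- robot.hand_in(): hands the job in; it is judged then, once.
The state is a dict: "time": time; "qpos": joint angles; "qvel": joint speeds; "joint_efforts": joint torques, N m; "tool_pos": TCP position; "tool_rot": TCP orientation; "contact_force": force on the tool from outside, world axes, zero at the start; "torque": the same for the moment, N m; "opening": finger opening in m; "grip_force": force on a finger pad.
Only numpy, scipy, OpenCV 4.12 (cv2) and the standard library are available. Lean on these libraries where they do the work, as an engineer would, in place of code of your own. Each camera call takes 0.05 s, during which the arm holds its last target. There are 200 camera calls.

TASK

Put the missing wheel on the robot chassis: slide the square aluminium spacer onto the bare axle first, then the wheel, then the black end cap over the axle's tip with its open end first. Press each one fully home against what is behind it with a firm, steady push of about 10 N before letting it go, and never push harder than 20 N; leave the other things on the bench alone.

Things in the scene. Friction and masses are not known exactly. Their poses are not given: they have to be found in the camera images.
- chassis: Fixed robot chassis: 270 (its x) x 130 (its y) mm, deck top 94 mm above the bench, clear box on the deck towards +x (top 116 mm). Origin on the bench under its centre, y towards the side with the bare axle, which leaves the side plate at x = -65 mm, 75 mm up, level, along +y. At x = +85 mm sits a finished wheel with its cap, 60 mm across; it stays as it is.
- bearing: Aluminium housing, 32 mm across, at the root of the bare axle. Origin on the axle's centre line at the housing's outer face, 75 mm up; y outwards along the axle (12 mm thick, ends at y = 89 mm), z up. On the axle is clamped a dark stop collar, 24 mm across: its outer face stands anywhere from y = 12 to 26 mm, set by hand, not reported; it must be felt. It does not slip.
- axle_tip (a point): Tip of the greased axle, on its centre line, 89 mm out from the bearing face; the last 7 mm taper to 5 mm. Axes as the bearing's. Under it sits a sprung steel catch, up to 3 mm below the axle's underside 16 mm from the tip; it folds away. Spacer and wheel pass or brush it; the cap rides over it from 9 mm on until home with up to about 6 N of drag, and is then held.
- spacer_center (a point): Spacer: aluminium block 44 x 44 mm, 20 mm long along its y, with a 16 mm bore through it along y (level), standing on a flat side; both ends alike, about 60 g. The point is its centre, 22 mm above its underside; z up. When home against the stop collar, the centre is 10 mm beyond the collar's face.
- wheel_center (a point): Wheel: white hub with a black tyre, 60 mm across, 24 mm wide along its y, with a 16 mm bore through it along y (level); both sides alike, about 80 g. The point is its centre. It stands upright in the wheel rest, 36 mm above the bench. When home its centre is 22 mm beyond the spacer's.
- cap_center (a point): End cap: black block 44 x 44 mm, 40 mm long along its y, with a 13.5 mm blind bore (35 mm deep, 2 mm chamfer) open on its -y side; a low round boss (3 mm) marks the closed +y side. Stands on a flat side, about 70 g. The point is the block's centre, 22 mm above its underside; z up. When home its centre is 32 mm beyond the wheel's.
- spacer: The same spacer; origin at the centre of its underside.
- wheel: The same wheel; origin at the bottom of its tyre as built, 30 mm below its centre; it turns with the wheel.
- cap: The same end cap; origin at the centre of its underside.
- rest: Low grey rest under the wheel, fixed: 48 x 50 mm, 10 mm high, two ribs along its y at x = -16 and +16 mm that carry the tyre. Origin at the centre of its underside.
- screwdriver: Bystander: black-handled screwdriver lying flat along its x; the origin is on the bench under it.
- glue: Bystander: small white bottle with a red cap, 44 mm across, 90 mm tall; origin at the centre of its underside.
- solder: Bystander: steel-grey reel of solder lying flat, 54 mm across, 36 mm tall; origin at the centre of its underside.
Mind the look-alikes: they are no part of the job. Of the things like the spacer, leave any that is blue or green; of the rest the larger one is meant.

How it is judged:
By the outcome, as a careful person would: the job done as asked, in the order asked, and still so for the second after the job is handed in, with the robot touching nothing.
It also fails if it takes over 72 s, if anything falls off the work surface, if the arm or the gripper's body presses on something with over 40 N, if the wrist force passes 120 N, or if a joint passes its speed limit or range.

## Working session

There is one attempt and no reset: what is moved stays moved. The work goes in short steps, Python scripts to look and compute and a tool call to move; the robot and the scene stay as the last step left them, time stands still between calls to the robot, and variables do not carry over. Pictures are saved under pics/ and viewed, at most 10 in all, crops included, and the job is handed in when it is done.

Besides the shell and the picture viewer there is one more tool, called after ">>>" as name([rows], argument=value, ...), one row to a line, values as JSON. step_arm: Moves the arm, as the interface text tells. Its arguments: {"type":"object","properties":{"increments":{"type":"array"},"newtons":{"type":"number"}},"required":["increments"]}

```bash
mkdir -p pics; ls; python3 - <<'E'
from cell import robot, viewer
import cv2
o=robot.observe(); print(o); print(robot.grip_depth)
for n in ("scene","top"):
    im=viewer.read_camera(n); cv2.imwrite(f"pics/{n}0.png",im[:,:,::-1])
    p=viewer.camera_params(n); print(n,p["K"],p["T"])
E
```

```text
pics
{'time': 0.0, 'qpos': array([ 1.18999891e+00,  3.42701606e-01,  1.52501893e+00,  2.22723557e-05,
        1.27538388e+00, -1.46010051e-01]), 'qvel': array([ 0.00015756,  0.00047109,  0.00065629,  0.00025436, -0.00109241,
       -0.00131863]), 'joint_efforts': array([ 1.42017914e-03, -4.31245959e+01, -2.44210839e+01,  7.17996550e-02,
        5.60716668e-02, -1.13749738e-04]), 'tool_pos': array([0.12195947, 0.5102235 , 0.22605525]), 'tool_rot': array([-3.14010008e+00, -2.41020092e-04,  2.90679861e+00]), 'contact_force': array([0.44178849, 0.15080813, 0.22346884]), 'torque': array([ 0.01755857,  0.01821112, -0.03843627]), 'grip_force': 0.0, 'opening': 0.09183556929507143}
-0.0188
scene [[372.65390314   0.         316.29397193]
 [  0.         372.65390314 199.44664799]
 [  0.           0.           1.        ]] [[-0.67956654  0.53454065 -0.50244962  1.05402285]
 [ 0.73354477  0.48571196 -0.47539033  0.45367319]
 [-0.01006967 -0.69162865 -0.72218309  0.71124821]
 [ 0.          0.          0.          1.        ]]
top [[372.08453172   0.         316.18910004]
 [  0.         372.08453172 200.56283889]
 [  0.           0.           1.        ]] [[-0.01538839 -0.98681774  0.16110228  0.45206038]
 [-0.99901164  0.00845446 -0.04363792  0.05029201]
 [ 0.04170064 -0.16161457 -0.98597251  0.92195509]
 [ 0.          0.          0.          1.        ]]
```

View pics/scene0.png

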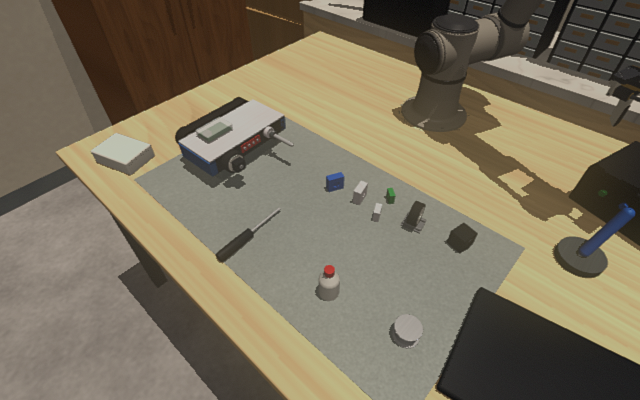

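View pics/top0.png

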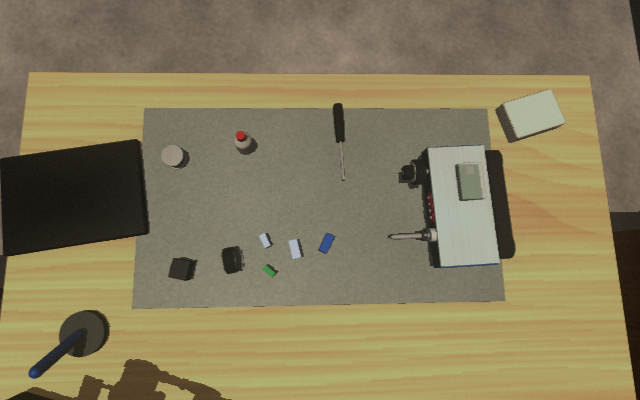

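The top view shows four block-like things: a large silver one (295,248), a small silver one (265,240), a blue one (326,243) and a green one (270,271). Blue and green are excluded, and the larger silver at (295,248) fits the spacer. The wheel is at (232,260), the cap at (181,268), and the bare axle runs from (390,237) to (435,235). I'll confirm this with an enlarged crop and measure.

```bash
cat > h.py <<'E'
import numpy as np, cv2
from cell import robot, viewer
from scipy.spatial.transform import Rotation as R
def ray(p,uv,fish=False):
    K,T=p["K"],p["T"]; a=(uv[0]-K[0,2])/K[0,0]; b=(uv[1]-K[1,2])/K[1,1]
    if fish:
        r=np.hypot(a,b); s=np.sinc(r/np.pi); d=np.array([a*s,b*s,np.cos(r)])
    else: d=np.array([a,b,1.])
    d=T[:3,:3]@d; return T[:3,3],d/np.linalg.norm(d)
def plane(p,uv,z,fish=False):
    o,d=ray(p,uv,fish); return o+d*(z-o[2])/d[2]
def tri(rays):
    A=sum(np.eye(3)-np.outer(d,d) for o,d in rays); b=sum((np.eye(3)-np.outer(d,d))@o for o,d in rays)
    x=np.linalg.solve(A,b); return x,max(np.linalg.norm((np.eye(3)-np.outer(d,d))@(x-o)) for o,d in rays)
def go(xyz,yaw):
    "shift (cm) and turn (deg) in tool axes to reach tool pointing down with this yaw"
    o=robot.observe(); Rt=R.from_euler('xyz',o["tool_rot"]); G=R.from_euler('xyz',[np.pi,0,yaw])
    print("pos",o["tool_pos"].round(4),"rot",np.degrees(o["tool_rot"]).round(2),"F",o["contact_force"].round(1),"t",round(o["time"],2))
    print("delta cm",(Rt.inv().apply(np.array(xyz)-o["tool_pos"])*100).round(2),"dr",np.degrees((Rt.inv()*G).as_rotvec()).round(2))
E
python3 - <<'E'
from h import *
P={n:viewer.camera_params(n) for n in("scene","top")}
t=cv2.imread("pics/top0.png"); s=cv2.imread("pics/scene0.png")
for n,uv,z in [("spacer",(295,248),.04),("wheel",(232,260),.06),("cap",(181,268),.044),("tip",(390,237),.075),("root",(432,235),.075),("finwheel",(410,172),.075),("small",(265,240),.02)]:
    print(n,plane(P["top"],uv,z).round(3))
for n,a,b in [("spacer",(295,248),(360,190)),("tip",(390,237),(293,145)),("wheel",(232,260),(416,212)),("cap",(181,268),(462,235))]:
    print(n,tri([ray(P["top"],a),ray(P["scene"],b)]))
c=cv2.resize(t[215:295,160:350],None,fx=4,fy=4,interpolation=cv2.INTER_CUBIC)[:, :760]
d=cv2.resize(s[90:250,165:485],(760,380)[:2],interpolation=cv2.INTER_CUBIC)[:280]
cv2.imwrite("pics/c1.png",np.vstack([c,d]))
E
```

```text
spacer [0.484 0.063 0.04 ]
wheel [0.458 0.205 0.06 ]
cap [0.442 0.324 0.044]
tip [ 0.504 -0.155  0.075]
root [ 0.508 -0.253  0.075]
finwheel [ 0.657 -0.21   0.075]
small [0.504 0.135 0.02 ]
spacer (array([0.48249393, 0.06512364, 0.03235407]), np.float64(0.002635390704968096))
tip (array([ 0.50360505, -0.1538895 ,  0.07593735]), np.float64(0.0012375987088492516))
wheel (array([0.4559451 , 0.21333395, 0.03659842]), np.float64(0.00425698530856805))
cap (array([0.44043805, 0.32973866, 0.0316735 ]), np.float64(0.002391482701072335))
```

View pics/c1.png

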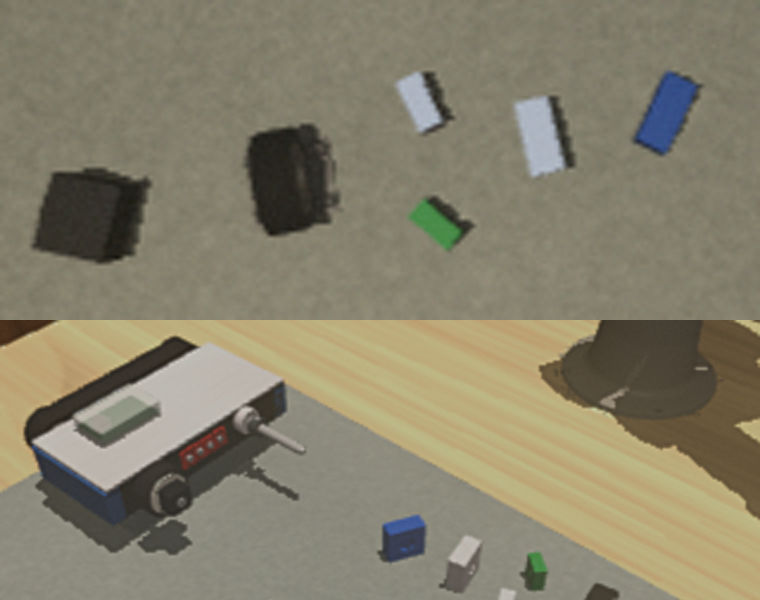

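The crop confirms it: the large silver block at (542,137) is the spacer and the smaller silver at (422,102) is the look-alike. The wheel is at (290,180) and the cap at (85,215). Next I'll move the wrist camera above the parts.

```bash
python3 - <<'E'
from h import *
p=viewer.camera_params("wrist");o=robot.observe()
Rt=R.from_euler('xyz',o["tool_rot"]).as_matrix()
print(p["K"]); print("cam in tool",Rt.T@(p["T"][:3,3]-o["tool_pos"]),(Rt.T@p["T"][:3,:3]).round(3))
go([.42,.27,.28],np.pi/2)
E
```

```text
[[309.70691629   0.         318.25144746]
 [  0.         309.70691629 200.91525705]
 [  0.           0.           1.        ]]
cam in tool [ 0.06931612  0.00076247 -0.15742481] [[-0.001 -0.965 -0.262]
 [ 1.    -0.001 -0.001]
 [ 0.    -0.262  0.965]]
pos [0.1219 0.5103 0.2261] rot [-1.7992e+02 -1.0000e-02  1.6655e+02] F [-0.1 -0.7  0.3] t 0.1
delta cm [-34.58 -16.44  -5.37] dr [-8.000e-02  4.000e-02  7.655e+01]
```

>>> step_arm([
  {"delta_pos": [-34.6, -16.4, 2], "dr": [-0.1, 0, 76.5], "fingers": -1},
  {"delta_pos": [-34.6, -16.4, 2], "dr": [-0.1, 0, 76.5], "fingers": -1},
  {"delta_pos": [-34.6, -16.4, 2], "dr": [-0.1, 0, 76.5], "fingers": -1},
  {"delta_pos": [-34.6, -16.4, 2], "dr": [-0.1, 0, 76.5], "fingers": -1},
  {"delta_pos": [-34.6, -16.4, 2], "dr": [-0.1, 0, 76.5], "fingers": -1},
])

```text
time: 0.72
tool_pos: [0.3665, 0.3135, 0.2102]
tool_rot: [3.141, -0.001, 1.963]
contact_force: [1.1, 0.5, 0.4]
opening: 0.0917
grip_force: 0.0
```

```bash
python3 - <<'E'
from h import *
go([.42,.27,.20],np.pi/2)
E
```

```text
pos [0.3665 0.3135 0.2102] rot [ 1.7995e+02 -4.0000e-02  1.1248e+02] F [1.1 0.5 0.4] t 0.72
delta cm [-6.07  3.28  1.02] dr [ 0.04 -0.05 22.48]
```

>>> step_arm([
  {"delta_pos": [-6.1, 3.3, 1.0], "dr": [0, 0, 22.5], "fingers": -1},
  {"delta_pos": [-6.1, 3.3, 1.0], "dr": [0, 0, 22.5], "fingers": -1},
  {"delta_pos": [-6.1, 3.3, 1.0], "dr": [0, 0, 22.5], "fingers": -1},
  {"delta_pos": [-6.1, 3.3, 1.0], "dr": [0, 0, 22.5], "fingers": -1},
  {"delta_pos": [-6.1, 3.3, 1.0], "dr": [0, 0, 22.5], "fingers": -1},
])

```text
time: 1.35
tool_pos: [0.4187, 0.2723, 0.2006]
tool_rot: [3.141, -0.001, 1.58]
contact_force: [0.4, 0.9, -0.3]
opening: 0.0915
grip_force: 0.0
```

```bash
cat >> h.py <<'E'
def snap(name):
    p=viewer.camera_params("wrist"); im=viewer.read_camera("wrist")[:,:,::-1].copy()
    cv2.imwrite(f"pics/{name}.png",im); np.savez(f"pics/{name}.npz",K=p["K"],T=p["T"]); return im,p
def load(name): return cv2.imread(f"pics/{name}.png"),dict(np.load(f"pics/{name}.npz"))
E
python3 - <<'E'
from h import *
im,p=snap("w1")
go([.42,.10,.20],np.pi/2)
E
```

```text
pos [0.4188 0.2723 0.2006] rot [ 1.7994e+02 -6.0000e-02  9.0510e+01] F [ 0.2  0.  -0.3] t 1.4
delta cm [-17.23  -0.03   0.04] dr [ 0.06 -0.06  0.51]
```

View pics/w1.png

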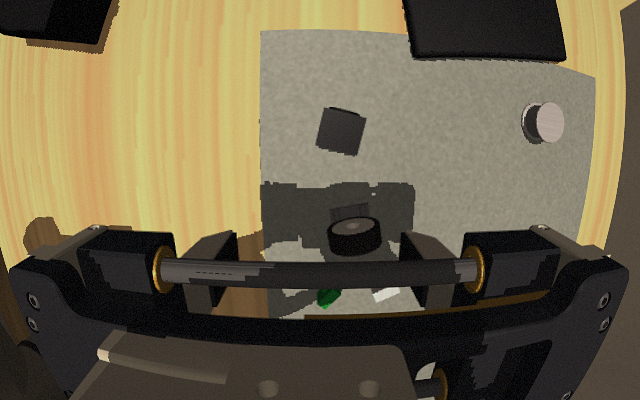

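The wrist view has the cap at (341,130) with its boss strip on the +y edge (347,108). The wheel is at (354,236) in the rest, and the spacer is partly hidden at (386,294).

>>> step_arm([
  {"delta_pos": [-12.5, 0, 0], "dr": [0, 0, 0.5], "fingers": -1},
  {"delta_pos": [-12.5, 0, 0], "dr": [0, 0, 0.5], "fingers": -1},
  {"delta_pos": [-12.5, 0, 0], "dr": [0, 0, 0.5], "fingers": -1},
  {"delta_pos": [-12.5, 0, 0], "dr": [0, 0, 0.5], "fingers": -1},
  {"delta_pos": [-12.5, 0, 0], "dr": [0, 0, 0.5], "fingers": -1},
])

```text
time: 2.02
tool_pos: [0.42, 0.1479, 0.2004]
tool_rot: [3.141, -0.001, 1.57]
contact_force: [0.8, 0.5, 0.2]
opening: 0.0918
grip_force: 0.0
```

```bash
python3 - <<'E'
from h import *
snap("w2"); go([.42,.02,.2],np.pi/2)
E
```

```text
pos [0.42   0.1479 0.2003] rot [ 1.7995e+02 -7.0000e-02  8.9980e+01] F [-0.2  0.1 -1. ] t 2.08
delta cm [-1.279e+01  0.000e+00  1.000e-02] dr [ 0.05 -0.07 -0.02]
```

>>> step_arm([
  {"delta_pos": [-12.5, 0, 0], "dr": [0, 0, 0], "fingers": -1},
  {"delta_pos": [-12.5, 0, 0], "dr": [0, 0, 0], "fingers": -1},
  {"delta_pos": [-12.5, 0, 0], "dr": [0, 0, 0], "fingers": -1},
  {"delta_pos": [-12.5, 0, 0], "dr": [0, 0, 0], "fingers": -1},
  {"delta_pos": [-12.5, 0, 0], "dr": [0, 0, 0], "fingers": -1},
])

```text
time: 2.7
tool_pos: [0.4197, 0.0232, 0.2001]
tool_rot: [3.141, -0.001, 1.571]
contact_force: [0.2, 0.6, 0.6]
opening: 0.0919
grip_force: 0.0
```

```bash
python3 - <<'E'
from h import *
snap("w3"); go([.47,-.20,.22],np.pi/2)
E
```

```text
pos [0.4197 0.0231 0.2001] rot [ 1.7996e+02 -7.0000e-02  9.0000e+01] F [-0.5  0.2 -0.5] t 2.75
delta cm [-22.31   5.03  -2.01] dr [ 0.04 -0.07  0.  ]
```

>>> step_arm([
  {"delta_pos": [-22, 5, -2], "dr": [0, 0, 0], "fingers": -1},
  {"delta_pos": [-22, 5, -2], "dr": [0, 0, 0], "fingers": -1},
  {"delta_pos": [-22, 5, -2], "dr": [0, 0, 0], "fingers": -1},
  {"delta_pos": [-22, 5, -2], "dr": [0, 0, 0], "fingers": -1},
  {"delta_pos": [-22, 5, -2], "dr": [0, 0, 0], "fingers": -1},
])

```text
time: 3.38
tool_pos: [0.4699, -0.1998, 0.2197]
tool_rot: [3.141, -0.001, 1.567]
contact_force: [-0.2, 1.1, 0.5]
opening: 0.0919
grip_force: 0.0
```

```bash
python3 - <<'E'
from h import *
a,_=snap("w4"); go([.47,-.30,.22],np.pi/2)
b,_=load("w2"); c,_=load("w3")
cv2.imwrite("pics/m1.png",np.vstack([np.hstack([b[20:320,130:530],c[20:320,130:530]]),np.hstack([a[20:320,130:530],a[20:320,130:530]])]))
E
```

```text
pos [ 0.4694 -0.1981  0.2195] rot [ 1.7999e+02 -1.0000e-01  8.9830e+01] F [-0.4 -0.2  0.5] t 3.42
delta cm [-10.19   0.09  -0.07] dr [ 0.01 -0.1  -0.17]
```

View pics/m1.png

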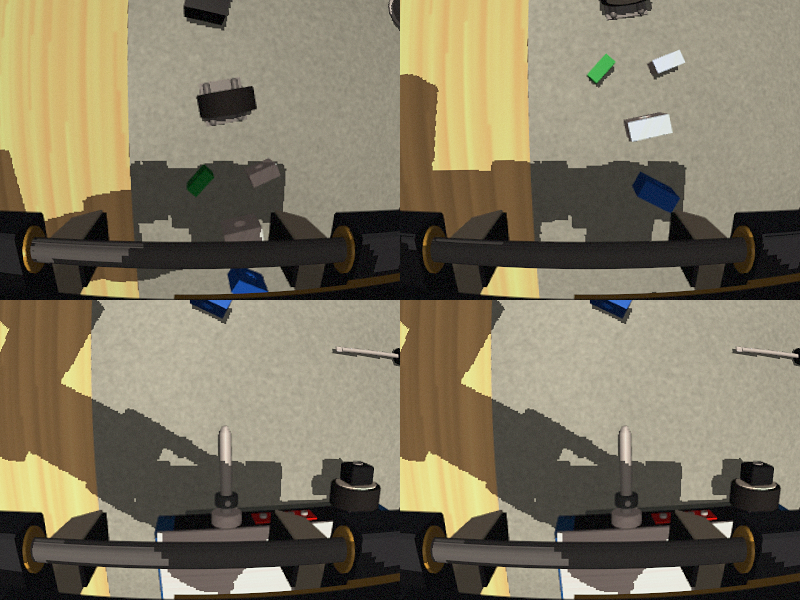

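In the montage (w2, w3, w4), w3 shows the large silver spacer at crop (648,127), the small one at (667,62), and green and blue beside them. w4 shows the axle from its tip at crop (224,428) down to the dark collar at (227,500) and the bearing at (227,518). Two views offset in x will measure the axle.

>>> step_arm([
  {"delta_pos": [-3.5, 10, 0], "dr": [0, 0, 0], "fingers": -1},
  {"delta_pos": [-3.5, 10, 0], "dr": [0, 0, 0], "fingers": -1},
  {"delta_pos": [-3.5, 10, 0], "dr": [0, 0, 0], "fingers": -1},
  {"delta_pos": [-3.5, 10, 0], "dr": [0, 0, 0], "fingers": -1},
  {"delta_pos": [-3.5, 10, 0], "dr": [0, 0, 0], "fingers": -1},
])

```text
time: 4.05
tool_pos: [0.5683, -0.2326, 0.2205]
tool_rot: [3.141, -0.001, 1.569]
contact_force: [-0.6, 0.5, 0.5]
opening: 0.092
grip_force: 0.0
```

```bash
python3 - <<'E'
from h import *
snap("w5")
E
```

>>> step_arm([
  {"delta_pos": [0, -18, 0], "dr": [0, 0, 0], "fingers": -1},
  {"delta_pos": [0, -18, 0], "dr": [0, 0, 0], "fingers": -1},
  {"delta_pos": [0, -18, 0], "dr": [0, 0, 0], "fingers": -1},
  {"delta_pos": [0, -18, 0], "dr": [0, 0, 0], "fingers": -1},
  {"delta_pos": [0, -18, 0], "dr": [0, 0, 0], "fingers": -1},
])

```text
time: 4.72
tool_pos: [0.3893, -0.2335, 0.2208]
tool_rot: [3.139, 0.0, 1.567]
contact_force: [-0.9, 0.1, 0.7]
opening: 0.0921
grip_force: 0.0
```

```bash
python3 - <<'E'
from h import *
a,_=snap("w6"); b,_=load("w5"); o=robot.observe(); print(o["tool_pos"],o["tool_rot"],o["time"])
f=lambda im:im[40:300,180:580] 
cv2.imwrite("pics/m2.png",np.hstack([f(b),f(a)]))
# per-row axle edges printed for w4 as intensity check
im,_=load("w4")
for r in (160,175,190,200): print(r,im[r,338:374].mean(1).astype(int))
E
```

```text
[ 0.38971247 -0.23357205  0.22053998] [3.13916659e+00 9.74224602e-05 1.56785476e+00] 4.775
160 [165 163 162 159 159 161 161 156 158 141  61  58 126 149 172 189 207 225
 213 201 189 167 139 127 159 167 171 165 161 161 159 158 159 163 164 163]
175 [ 63  62  63  58  61  60  59  61 108 155  62  55 110 143 163 181 204 219
 211 201 186 174 144 107 154 166 164 165 165 166 159 157 155 156 159 163]
190 [64 66 64 66 68 62 66 66 67 71 66 61 63 69 74 78 83 83 83 85 78 80 74 70
 61 68 72 70 69 70 67 64 71 68 66 71]
200 [70 70 66 65 65 64 67 70 68 70 68 68 63 63 76 76 83 82 87 81 81 78 72 66
 65 70 68 68 63 71 69 71 71 71 68 68]
```

View pics/m2.png

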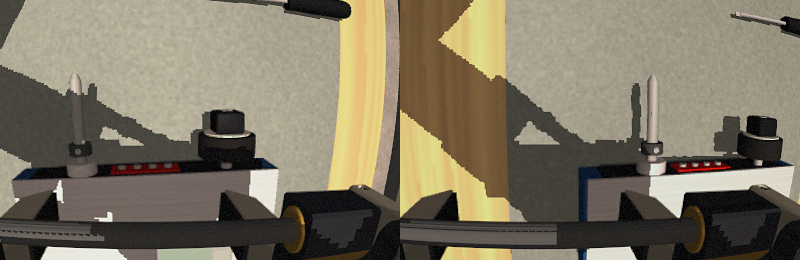

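The axle shows in w5 from its tip at full (254,115) to the collar at (260,188), and in w6 from (433,115) to (430,188). I'll take row profiles to get the centre lines.

```bash
python3 - <<'E'
from h import *
for n,c,rows in (("w5",(240,272),(112,114,116,120,126,134,142,150,160,170,180)),("w6",(416,448),(112,114,116,120,126,134,142,150,160,170,180)),("w4",(340,370),(144,146,148,150,154))):
    im,_=load(n); print(n,c[0])
    for r in rows: print(r,*im[r,c[0]:c[1]].mean(1).astype(int))
E
```

```text
w5 240
112 167 159 159 168 168 176 175 172 174 175 172 170 166 166 172 171 173 172 169 167 163 165 167 165 164 162 170 166 167 166 166 165
114 173 168 165 171 174 175 174 171 171 173 168 167 163 183 189 181 153 131 154 170 165 172 170 171 173 170 171 173 171 171 167 167
116 172 168 162 168 166 166 170 169 167 170 170 143 169 193 196 190 170 131 108 165 173 170 169 170 165 166 172 178 176 168 169 166
120 168 167 167 168 169 167 169 173 165 149 151 180 191 205 198 192 181 172 152 125 85 169 172 169 167 171 168 166 166 164 162 162
126 175 171 167 168 169 168 166 169 172 156 154 177 196 206 208 194 185 177 157 135 112 111 172 169 167 166 163 162 159 59 65 69
134 62 53 153 184 181 158 62 69 65 68 68 76 77 83 81 79 74 181 173 150 118 79 57 65 157 153 151 121 61 69 72 63
142 63 62 69 69 72 69 69 76 69 72 58 67 77 82 85 84 81 82 77 74 74 65 61 64 64 65 64 69 67 65 68 68
150 67 66 66 64 69 70 69 70 71 68 64 69 69 76 83 82 81 75 82 79 74 64 61 60 68 68 68 68 65 71 69 67
160 68 71 68 67 60 69 69 73 66 68 69 65 70 76 77 85 76 78 78 83 79 73 61 59 66 67 67 68 67 70 66 65
170 67 69 67 68 67 66 67 
[... 1512 characters left out ...]
36 154 172 182 184 185 173 162 125 115 124 141 141 156 156 159 159 155 151
w4 340
144 162 165 165 160 157 160 164 171 168 168 163 160 160 162 164 166 172 171 167 162 164 163 164 162 165 170 164 160 160 162
146 164 165 168 168 166 165 165 167 163 163 161 139 129 137 149 162 179 151 153 162 162 168 163 163 168 166 164 163 157 160
148 164 160 162 167 165 162 160 156 153 158 145 125 140 171 188 207 198 177 163 161 171 168 165 164 164 165 166 165 162 163
150 162 156 160 163 166 157 158 153 152 141 100 126 155 172 190 208 204 186 167 159 163 168 161 160 164 165 167 165 170 171
154 174 174 168 166 168 162 158 148 107 67 123 153 172 195 210 224 210 202 187 166 132 126 157 158 163 165 162 161 166 163
```

```bash
python3 - <<'E'
from h import *
from scipy.optimize import least_squares
V={n:load(n)[1] for n in("w4","w5","w6")}
pts={"w5":[(254.7,120),(255.1,126),(256,142),(256.4,150),(257,160),(258,170)],"w6":[(432.4,120),(432.6,126),(432.8,134),(432.6,142),(432.5,150),(432.3,160),(432.2,170)],"w4":[(354.5,154),(354.5,160),(354.5,175),(355.4,190),(356,200)]}
tips=[ray(V[n],uv,True) for n,uv in (("w4",(354.8,145.5)),("w5",(255.3,113.3)),("w6",(432.9,113.3)))]
print("tip",*tri(tips))
def res(q,lvl=True):
    x,z,s=q; l=np.array([s,1,0])/np.hypot(s,1); P=np.array([x,-.2,z]); e=[]
    for n in pts:
        for uv in pts[n]:
            o,d=ray(V[n],uv,True); c=np.cross(l,d); e.append((P-o)@c/np.linalg.norm(c))
    return np.array(e)
r=least_squares(res,[.5,.075,0]); print("axle x,z@y=-.2, slope dx/dy",r.x,"yaw deg",np.degrees(-np.arctan(r.x[2])),"rms mm",1e3*np.sqrt((r.fun**2).mean()))
# parts
top=cv2.imread("pics/top0.png");tp=viewer.camera_params("top")
def blob(im,near,f,rng=50):
    m=f(im).astype(np.uint8); k,l,s,c=cv2.connectedComponentsWithStats(m); 
    ok=[i for i in range(1,k) if s[i,4]>60]; i=min(ok,key=lambda i:np.hypot(*(c[i]-near)))
    return (l==i).astype(np.uint8),c[i],s[i,4]
white=lambda im:(im.min(2)>185)
dark=lambda im:(im.max(2)<58)
im3,p3=load("w3"); im2,p2=load("w2"); im1,p1=load("w1")
def rect(m,p,z,fish):
    cs=cv2.findContours(m,cv2.RETR_EXTERNAL,cv2.CHAIN_APPROX_NONE)[0]; c=max(cs,key=cv2.contourArea)[:,0]
    w=np.array([plane(p,uv,z,fish)[:2] for uv in c])*1000
    return cv2.minAreaRect(w.astype(np.float32))
m,c3,a=blob(im3,(378,127+20),white); mt,ct,at=blob(top,(295,248),white)
print("spacer w3",c3,a,"top",ct,at,tri([ray(p3,c3,True),ray(tp,ct)]),rect(m,p3,.044,True),rect(mt,tp,.044,False))
for n,im,p,near in (("wheel",im2,p2,(356,122)),("cap",im1,p1,(341,130))):
    m,c,a=blob(im,near,dark); print(n,c,a,rect(m,p,.06 if n=="wheel" else .044,True))
for n,near,z in (("wheel",(230,260),.06),("cap",(180,268),.044)):
    m,c,a=blob(top,near,lambda i:i.max(2)<70); print(n,"top",c,a,rect(m,tp,z,False))
E
```

```text
tip [ 0.50738132 -0.15463319  0.0736615 ] 0.0007373104538987349
axle x,z@y=-.2, slope dx/dy [ 0.50841685  0.07472088 -0.04185362] yaw deg 2.3966370716126364 rms mm 0.22793188742995482Traceback (most recent call last):
  File "<stdin>", line 27, in <module>
  File "<stdin>", line 18, in blob
ValueError: min() iterable argument is empty
```

```bash
python3 - <<'E'
from h import *
top=cv2.imread("pics/top0.png");tp=viewer.camera_params("top")
im3,p3=load("w3"); im2,p2=load("w2"); im1,p1=load("w1")
print(im3[147,378],im3[147,410],im3[145,330],top[248,295],top[248,310],im2[122,356],im1[130,341],im1[90,341],top[268,178],top[260,228])
def blob(im,near,f):
    k,l,s,c=cv2.connectedComponentsWithStats(f(im.astype(int)).astype(np.uint8),connectivity=4)
    i=l[int(near[1]),int(near[0])]; return (l==i).astype(np.uint8),c[i],s[i,4]
def rect(m,p,z,fish):
    c=max(cv2.findContours(m,cv2.RETR_EXTERNAL,cv2.CHAIN_APPROX_NONE)[0],key=cv2.contourArea)[:,0]
    w=np.array([plane(p,uv,z,fish)[:2] for uv in c])*1000
    return np.round(np.hstack([np.ravel(x) for x in cv2.minAreaRect(w.astype(np.float32))]),1)
blue=lambda im:(im[...,0]>im[...,2]+5)&(im.min(2)>140)
dk=lambda t:(lambda im:im.max(2)<t)
m3,c3,a=blob(im3,(378,147),blue); mt,ct,at=blob(top,(295,248),blue)
print("spacer",c3,a,ct,at,*tri([ray(p3,c3,True),ray(tp,ct)]),rect(m3,p3,.044,True),rect(mt,tp,.044,False))
for n,im,p,near,z,f,t in (("wheel",im2,p2,(356,122),.06,True,60),("cap",im1,p1,(341,130),.044,True,70),("wheel",top,tp,(230,260),.06,False,60),("cap",top,tp,(179,268),.044,False,70)):
    m,c,a=blob(im,near,dk(t)); print(n,c,a,rect(m,p,z,f))
m,c,a=blob(im2,(335,35),dk(70)); print("cap w2",c,a,rect(m,p2,.044,True))
E
```

```text
[224 227 221] [128 145 152] [147 167 174] [195 183 175] [106 125 128] [27 28 29] [49 49 53] [137 155 162] [40 49 52] [29 39 41]
spacer [319.27193048 199.7815517 ] 255113 [294.3974359  248.53846154] 156 [0.44802455 0.06378256 0.25705951] 0.02708906406146118 [ 444.4 -197.7 1126.1 2397.    89.5] [482.4  64.2  42.4  19.2  13.7]
wheel [356.3484252  123.82086614] 1524 [458.4 213.6  54.9  28.4  11. ]
cap [340.28441926 130.74560907] 1765 [441.5 331.4  43.8  43.6  77.1]
wheel [231.47294118 259.48235294] 425 [459.1 206.1  57.1  40.1  10.6]
cap [182.21442495 268.3411306 ] 513 [441.7 320.7  55.5  50.6  77.1]
cap w2 [338.10745058  22.25646224] 1973 [441.2 321.8  55.2  46.   80.1]
```

```bash
python3 - <<'E'
from h import *
top=cv2.imread("pics/top0.png");tp=viewer.camera_params("top")
im3,p3=load("w3")
def comp(m,near):
    k,l,s,c=cv2.connectedComponentsWithStats(m.astype(np.uint8),connectivity=4); i=l[near[1],near[0]]; return (l==i).astype(np.uint8),c[i],s[i,4]
m,c,a=comp(im3.min(2)>195,(378,147)); mt,ct,at=comp((top[...,0].astype(int)>top[...,2]+5)&(top.min(2)>140),(295,248))
q=max(cv2.findContours(m,0,cv2.CHAIN_APPROX_NONE)[0],key=cv2.contourArea)[:,0]
print(c,a,tri([ray(p3,c,True),ray(tp,ct)]),cv2.minAreaRect(np.array([plane(p3,u,.044,True)[:2] for u in q],np.float32)*1000))
for u,n in(((326,243),"blue"),((270,271),"green")): print(n,plane(tp,u,.02))
go([.482,.064,.08],np.radians(103.7))
E
```

```text
[379.95125165 147.41106719] 759 (array([0.48279102, 0.0650679 , 0.04708061]), np.float64(0.0011115119845467442)) ((484.3141174316406, 65.74370574951172), (43.5404052734375, 19.37221908569336), 13.794941902160645)
blue [ 0.49534421 -0.01175134  0.02      ]
green [0.43105403 0.12265712 0.02      ]
pos [ 0.3897 -0.2336  0.2205] rot [1.7986e+02 1.0000e-02 8.9830e+01] F [-0.2  0.2 -1.4] t 4.78
delta cm [29.79  9.11 14.07] dr [  0.14   0.02 -13.87]
```

>>> step_arm([
  {"delta_pos": [29.8, 9.3, 14], "dr": [0, 0, -13.9], "fingers": -1},
  {"delta_pos": [29.8, 9.3, 14], "dr": [0, 0, -13.9], "fingers": -1},
  {"delta_pos": [29.8, 9.3, 14], "dr": [0, 0, -13.9], "fingers": -1},
  {"delta_pos": [29.8, 9.3, 14], "dr": [0, 0, -13.9], "fingers": -1},
  {"delta_pos": [29.8, 9.3, 14], "dr": [0, 0, -13.9], "fingers": -1},
])

```text
time: 5.4
tool_pos: [0.4764, 0.0412, 0.0914]
tool_rot: [3.139, -0.0, 1.812]
contact_force: [1.4, -1.7, 0.2]
opening: 0.0918
grip_force: 0.0
```

```bash
python3 - <<'E'
from h import *
go([.4835,.065,.005],np.radians(103.7))
E
```

```text
pos [0.4764 0.0412 0.0914] rot [ 1.7988e+02 -3.0000e-02  1.0379e+02] F [ 1.4 -1.7  0.2] t 5.4
delta cm [2.13 1.24 8.65] dr [ 0.12 -0.03  0.09]
```

>>> step_arm([
  {"delta_pos": [2.1, 1.2, 2], "dr": [0.1, 0, 0], "fingers": -1},
  {"delta_pos": [2.1, 1.2, 2], "dr": [0.1, 0, 0], "fingers": -1},
  {"delta_pos": [2.1, 1.2, 2], "dr": [0.1, 0, 0], "fingers": -1},
  {"delta_pos": [2.1, 1.2, 2], "dr": [0.1, 0, 0], "fingers": -1},
  {"delta_pos": [2.1, 1.2, 2], "dr": [0.1, 0, 0], "fingers": -1},
])

```text
time: 6.02
tool_pos: [0.4819, 0.0612, 0.0731]
tool_rot: [3.141, -0.0, 1.809]
contact_force: [-0.2, -0.4, -0.2]
opening: 0.0918
grip_force: 0.0
```

```bash
python3 - <<'E'
from h import *
go([.4835,.065,.005],np.radians(103.7))
E
```

```text
pos [0.4819 0.0612 0.0731] rot [ 1.7997e+02 -2.0000e-02  1.0365e+02] F [-0.2 -0.4 -0.2] t 6.03
delta cm [0.33 0.24 6.81] dr [ 0.03 -0.02 -0.05]
```

>>> step_arm([
  {"delta_pos": [0.3, 0.2, 4], "dr": [0, 0, 0], "fingers": -1},
  {"delta_pos": [0.3, 0.2, 6.8], "dr": [0, 0, 0], "fingers": -1},
  {"delta_pos": [0.3, 0.2, 6.8], "dr": [0, 0, 0], "fingers": -1},
  {"delta_pos": [0.3, 0.2, 6.8], "dr": [0, 0, 0], "fingers": 0.2},
  {"delta_pos": [0.3, 0.2, 6.8], "dr": [0, 0, 0], "fingers": 1},
], newtons=40)

```text
time: 6.65
tool_pos: [0.4836, 0.0653, 0.0057]
tool_rot: [3.14, -0.0, 1.81]
contact_force: [-1.1, 0.4, 0.6]
opening: 0.076
grip_force: 0.0
```

>>> step_arm([
  {"delta_pos": [0, 0, 0], "dr": [0, 0, 0], "fingers": 1},
  {"delta_pos": [0, 0, 0], "dr": [0, 0, 0], "fingers": 1},
  {"delta_pos": [0, 0, 0], "dr": [0, 0, 0], "fingers": 1},
  {"delta_pos": [0, 0, 0], "dr": [0, 0, 0], "fingers": 1},
  {"delta_pos": [0, 0, 0], "dr": [0, 0, 0], "fingers": 1},
], newtons=40)

```text
time: 7.28
tool_pos: [0.4828, 0.0655, 0.0045]
tool_rot: [-3.141, -0.001, 1.81]
contact_force: [-0.5, 0.8, 2.8]
opening: 0.044
grip_force: 40.0
```

```bash
python3 - <<'E'
from h import *
go([.502,-.08,.0559],np.radians(92.4))
E
```

```text
pos [0.4828 0.0655 0.0045] rot [-1.7997e+02 -4.0000e-02  1.0373e+02] F [-0.5  0.8  2.8] t 7.28
delta cm [-14.58  -1.59  -5.15] dr [-0.03 -0.04 11.33]
```

```bash
python3 - <<'E'
from h import *
go([.5046,-.11,.0573],np.radians(92.4))
E
```

```text
pos [0.4828 0.0655 0.0045] rot [-1.7997e+02 -4.0000e-02  1.0373e+02] F [-0.5  0.8  2.8] t 7.28
delta cm [-17.56  -2.05  -5.29] dr [-0.03 -0.04 11.33]
```

>>> step_arm([
  {"delta_pos": [0, 0, -4], "dr": [0, 0, 0], "fingers": 1},
  {"delta_pos": [-2, 0, -9], "dr": [0, 0, 0], "fingers": 1},
  {"delta_pos": [-8, -1, -9], "dr": [0, 0, 6], "fingers": 1},
  {"delta_pos": [-14, -1.6, -9], "dr": [0, 0, 11.3], "fingers": 1},
  {"delta_pos": [-17.6, -2.1, -8], "dr": [0, 0, 11.3], "fingers": 1},
])

```text
time: 7.9
tool_pos: [0.5048, -0.1133, 0.0848]
tool_rot: [3.14, 0.001, 1.611]
contact_force: [-0.0, 0.5, -0.7]
opening: 0.0439
grip_force: 40.0
```

```bash
python3 - <<'E'
from h import *
go([.5046,-.11,.0573],np.radians(92.4))
E
```

```text
pos [ 0.5048 -0.1133  0.0848] rot [1.7993e+02 3.0000e-02 9.2280e+01] F [-0.   0.5 -0.7] t 7.9
delta cm [ 0.34 -0.01  2.75] dr [ 0.07  0.03 -0.12]
```

>>> step_arm([
  {"delta_pos": [0.3, 0, 2.75], "dr": [0, 0, 0], "fingers": 1},
  {"delta_pos": [0.3, 0, 2.75], "dr": [0, 0, 0], "fingers": 1},
  {"delta_pos": [0.3, 0, 2.75], "dr": [0, 0, 0], "fingers": 1},
  {"delta_pos": [0.3, 0, 2.75], "dr": [0, 0, 0], "fingers": 1},
  {"delta_pos": [0.3, 0, 2.75], "dr": [0, 0, 0], "fingers": 1},
])

```text
time: 8.52
tool_pos: [0.5044, -0.1073, 0.0575]
tool_rot: [3.141, -0.0, 1.614]
contact_force: [0.6, -0.3, -0.1]
opening: 0.0438
grip_force: 40.0
```

```bash
python3 - <<'E'
from h import *
im,p=snap("w7")
go([.5066,-.16,.0573],np.radians(92.4))
cv2.imwrite("pics/w7b.png",np.hstack([cv2.resize(im[150:300,250:450],(600,450)),np.zeros((450,1,3),np.uint8)]))
s=viewer.read_camera("scene")[:,:,::-1]; t=viewer.read_camera("top")[:,:,::-1]
f=lambda i,a,b:cv2.resize(i[b:b+75,a:a+100],(400,300),interpolation=cv2.INTER_CUBIC)
cv2.imwrite("pics/m3.png",np.hstack([f(s,250,95),f(t,360,195)]))
E
```

```text
pos [ 0.5043 -0.1074  0.0574] rot [ 1.800e+02 -1.000e-02  9.246e+01] F [-0.6  0.5 -0.6] t 8.57
delta cm [-5.27  0.    0.01] dr [ 0.   -0.01  0.06]
```

View pics/m3.png

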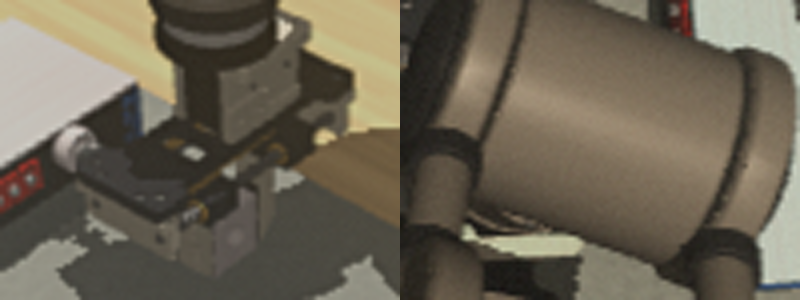

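The arm hides the fit in both views: the gripper sits at about (220,150) in the left crop and only the axle root shows, at (75,145). I'll go by force.

>>> step_arm([
  {"delta_pos": [-2, 0, 0], "dr": [0, 0, 0], "fingers": 1},
  {"delta_pos": [-3, 0, 0], "dr": [0, 0, 0], "fingers": 1},
  {"delta_pos": [-3.6, 0, 0], "dr": [0, 0, 0], "fingers": 1},
  {"delta_pos": [-4.1, 0, 0], "dr": [0, 0, 0], "fingers": 1},
  {"delta_pos": [-4.6, 0, 0], "dr": [0, 0, 0], "fingers": 1},
])

```text
time: 9.3
tool_pos: [0.5059, -0.1537, 0.0567]
tool_rot: [-3.141, -0.001, 1.613]
contact_force: [0.5, -0.3, -0.2]
opening: 0.0437
grip_force: 40.0
```

>>> step_arm([
  {"delta_pos": [-0.5, 0, 0], "dr": [0, 0, 0], "fingers": 1},
  {"delta_pos": [-1, 0, 0], "dr": [0, 0, 0], "fingers": 1},
  {"delta_pos": [-1.5, 0, 0], "dr": [0, 0, 0], "fingers": 1},
  {"delta_pos": [-2, 0, 0], "dr": [0, 0, 0], "fingers": 1},
  {"delta_pos": [-2.5, 0, 0], "dr": [0, 0, 0], "fingers": 1},
])

```text
time: 9.93
tool_pos: [0.507, -0.1788, 0.0567]
tool_rot: [-3.141, -0.001, 1.613]
contact_force: [0.2, 0.6, -0.0]
opening: 0.044
grip_force: 40.0
```

```bash
python3 - <<'E'
from h import *
go([.5094,-.2236,.0573],np.radians(92.4))
print(robot.observe()["torque"])
E
```

```text
pos [ 0.507  -0.1788  0.0567] rot [-1.7995e+02 -4.0000e-02  9.2430e+01] F [ 0.2  0.6 -0. ] t 9.93
delta cm [-4.49  0.05 -0.06] dr [-0.05 -0.04  0.03]
[-0.08407576  0.08292591  0.01881857]
```

>>> step_arm([
  {"delta_pos": [-0.6, 0, 0], "dr": [0, 0, 0], "fingers": 1},
  {"delta_pos": [-1.2, 0, 0], "dr": [0, 0, 0], "fingers": 1},
  {"delta_pos": [-1.8, 0, 0], "dr": [0, 0, 0], "fingers": 1},
  {"delta_pos": [-2.4, 0, 0], "dr": [0, 0, 0], "fingers": 1},
  {"delta_pos": [-2.6, 0, 0], "dr": [0, 0, 0], "fingers": 1},
])

```text
time: 10.55
tool_pos: [0.5081, -0.2049, 0.0567]
tool_rot: [-3.141, -0.001, 1.613]
contact_force: [-0.4, 0.4, -0.9]
opening: 0.0436
grip_force: 40.0
```

```bash
python3 - <<'E'
from h import *
go([.5094,-.2076,.0573],np.radians(92.4))
for n,c in(("w6",431),("w5",259)):
    im,p=load(n); print(n,*im[172:206,c-3:c+4].mean((1,2)).astype(int))
    for r in (178,182,186,190,194): print(r,plane(p,(c,r),.086,True).round(4))
E
```

```text
pos [ 0.5081 -0.2049  0.0567] rot [-1.7996e+02 -3.0000e-02  9.2410e+01] F [-0.4  0.4 -0.9] t 10.55
delta cm [-0.27  0.12 -0.06] dr [-0.04 -0.03  0.01]
w6 157 157 157 159 159 159 158 160 160 164 149 32 50 63 67 66 74 81 84 86 76 59 49 101 148 164 161 167 149 109 69 107 174 174
178 [ 0.5039 -0.2189  0.086 ]
182 [ 0.5042 -0.223   0.086 ]
186 [ 0.5046 -0.2272  0.086 ]
190 [ 0.5049 -0.2313  0.086 ]
194 [ 0.5053 -0.2355  0.086 ]
w5 78 80 79 80 79 79 79 80 81 89 89 85 61 22 33 30 37 56 65 69 69 66 48 36 40 60 79 79 79 80 77 71 73 88
178 [ 0.5118 -0.2178  0.086 ]
182 [ 0.5116 -0.2217  0.086 ]
186 [ 0.5114 -0.2257  0.086 ]
190 [ 0.5112 -0.2297  0.086 ]
194 [ 0.511  -0.2338  0.086 ]
```

>>> step_arm([
  {"delta_pos": [-0.2, 0, 0], "dr": [0, 0, 0], "fingers": 1},
  {"delta_pos": [-0.4, 0, 0], "dr": [0, 0, 0], "fingers": 1},
  {"delta_pos": [-0.5, 0, 0], "dr": [0, 0, 0], "fingers": 1},
  {"delta_pos": [-0.6, 0, 0], "dr": [0, 0, 0], "fingers": 1},
  {"delta_pos": [-0.65, 0, 0], "dr": [0, 0, 0], "fingers": 1},
])

```text
time: 11.18
tool_pos: [0.5084, -0.211, 0.0567]
tool_rot: [-3.141, -0.001, 1.613]
contact_force: [-0.1, 0.9, -0.9]
opening: 0.0435
grip_force: 40.0
```

>>> step_arm([
  {"delta_pos": [-0.05, 0, 0], "dr": [0, 0, 0], "fingers": 1},
  {"delta_pos": [-0.1, 0, 0], "dr": [0, 0, 0], "fingers": 1},
  {"delta_pos": [-0.15, 0, 0], "dr": [0, 0, 0], "fingers": 1},
  {"delta_pos": [-0.2, 0, 0], "dr": [0, 0, 0], "fingers": 1},
  {"delta_pos": [-0.2, 0, 0], "dr": [0, 0, 0], "fingers": 1},
])

```text
time: 11.8
tool_pos: [0.5084, -0.213, 0.0567]
tool_rot: [-3.141, -0.001, 1.613]
contact_force: [-0.4, 0.1, -0.2]
opening: 0.0437
grip_force: 40.0
```

>>> step_arm([
  {"delta_pos": [-0.05, 0, 0], "dr": [0, 0, 0], "fingers": 1},
  {"delta_pos": [-0.1, 0, 0], "dr": [0, 0, 0], "fingers": 1},
  {"delta_pos": [-0.15, 0, 0], "dr": [0, 0, 0], "fingers": 1},
  {"delta_pos": [-0.2, 0, 0], "dr": [0, 0, 0], "fingers": 1},
  {"delta_pos": [-0.2, 0, 0], "dr": [0, 0, 0], "fingers": 1},
])

```text
time: 12.42
tool_pos: [0.5086, -0.215, 0.0567]
tool_rot: [-3.141, -0.001, 1.613]
contact_force: [0.3, -0.5, -1.3]
opening: 0.0436
grip_force: 40.0
```

>>> step_arm([
  {"delta_pos": [-0.05, 0, 0], "dr": [0, 0, 0], "fingers": 1},
  {"delta_pos": [-0.1, 0, 0], "dr": [0, 0, 0], "fingers": 1},
  {"delta_pos": [-0.15, 0, 0], "dr": [0, 0, 0], "fingers": 1},
  {"delta_pos": [-0.15, 0, 0], "dr": [0, 0, 0], "fingers": 1},
  {"delta_pos": [-0.15, 0, 0], "dr": [0, 0, 0], "fingers": 1},
])

```text
time: 13.05
tool_pos: [0.5085, -0.2151, 0.0567]
tool_rot: [-3.14, -0.003, 1.613]
contact_force: [0.9, 6.8, 1.6]
opening: 0.0437
grip_force: 40.0
```

>>> step_arm([
  {"delta_pos": [-0.04, 0, 0], "dr": [0, 0, 0], "fingers": 1},
  {"delta_pos": [-0.08, 0, 0], "dr": [0, 0, 0], "fingers": 1},
  {"delta_pos": [-0.08, 0, 0], "dr": [0, 0, 0], "fingers": 1},
  {"delta_pos": [-0.08, 0, 0], "dr": [0, 0, 0], "fingers": 1},
  {"delta_pos": [-0.08, 0, 0], "dr": [0, 0, 0], "fingers": 1},
])

```text
time: 13.68
tool_pos: [0.5085, -0.2151, 0.0567]
tool_rot: [-3.14, -0.004, 1.613]
contact_force: [-0.0, 10.0, 3.0]
opening: 0.0435
grip_force: 40.0
```

>>> step_arm([
  {"delta_pos": [0, 0, 0], "dr": [0, 0, 0], "fingers": 0},
  {"delta_pos": [0, 0, 0], "dr": [0, 0, 0], "fingers": -1},
  {"delta_pos": [0.2, 0, 0], "dr": [0, 0, 0], "fingers": -1},
  {"delta_pos": [0.2, 0, 0], "dr": [0, 0, 0], "fingers": -1},
  {"delta_pos": [0.2, 0, 0], "dr": [0, 0, 0], "fingers": -1},
])

```text
time: 14.3
tool_pos: [0.5085, -0.2153, 0.0567]
tool_rot: [-3.141, -0.001, 1.613]
contact_force: [0.6, -1.2, -0.6]
opening: 0.0815
grip_force: 0.0
```

>>> step_arm([
  {"delta_pos": [0.2, 0, -6], "dr": [0, 0, 0], "fingers": -1},
  {"delta_pos": [0.2, 0, -12], "dr": [0, 0, 0], "fingers": -1},
  {"delta_pos": [6, 1, -14], "dr": [0, 0, 0], "fingers": -1},
  {"delta_pos": [12, 3, -14], "dr": [0, 0, 0], "fingers": -1},
  {"delta_pos": [18, 4, -14], "dr": [0, 0, 0], "fingers": -1},
])

```text
time: 14.92
tool_pos: [0.5417, -0.0323, 0.1974]
tool_rot: [3.141, -0.0, 1.612]
contact_force: [0.4, -0.3, -0.2]
opening: 0.0919
grip_force: 0.0
```

```bash
python3 - <<'E'
from h import *
go([.45,.12,.17],np.radians(101))
E
```

```text
pos [ 0.5417 -0.0323  0.1974] rot [ 1.7995e+02 -1.0000e-02  9.2380e+01] F [ 0.4 -0.3 -0.2] t 14.93
delta cm [15.6  -8.53  2.73] dr [ 0.05 -0.01 -8.62]
```

>>> step_arm([
  {"delta_pos": [15.6, -8.5, 2.7], "dr": [0, 0, -8.6], "fingers": -1},
  {"delta_pos": [15.6, -8.5, 2.7], "dr": [0, 0, -8.6], "fingers": -1},
  {"delta_pos": [15.6, -8.5, 2.7], "dr": [0, 0, -8.6], "fingers": -1},
  {"delta_pos": [15.6, -8.5, 2.7], "dr": [0, 0, -8.6], "fingers": -1},
  {"delta_pos": [15.6, -8.5, 2.7], "dr": [0, 0, -8.6], "fingers": -1},
])

```text
time: 15.55
tool_pos: [0.45, 0.1183, 0.1703]
tool_rot: [3.141, -0.0, 1.764]
contact_force: [0.2, -0.3, -0.4]
opening: 0.092
grip_force: 0.0
```

```bash
python3 - <<'E'
from h import *
im,p=snap("w8"); t=viewer.read_camera("top")[:,:,::-1]; cv2.imwrite("pics/top1.png",t)
s=viewer.read_camera("scene")[:,:,::-1]
cv2.imwrite("pics/m4.png",np.vstack([im[30:250,150:550].repeat(2,0).repeat(2,1)[:,:800][:440],np.hstack([cv2.resize(t[215:255,380:450],(400,160)),cv2.resize(s[120:160,235:305],(400,160))])]))
print(p["T"][:3,3]); go([.461,.2135,.017],np.radians(101))
E
```

```text
[0.43763708 0.18779693 0.32773486]
pos [0.4503 0.1175 0.1701] rot [-1.8000e+02 -3.0000e-02  1.0094e+02] F [-0.5 -1.  -0.1] t 15.7
delta cm [ 9.22  2.87 15.32] dr [-0.   -0.03 -0.06]
```

View pics/m4.png

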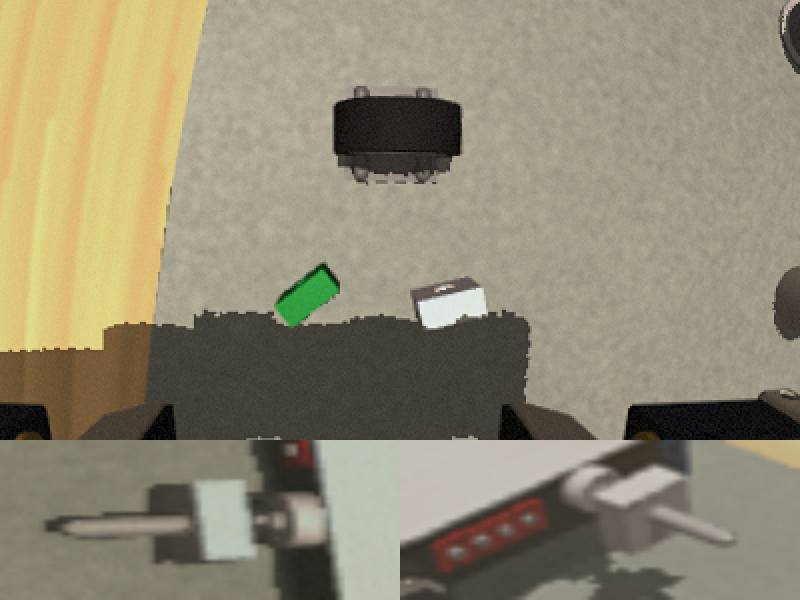

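The bottom crops show the spacer on the axle against the collar. The wheel fills crop columns 333–462 and rows 97–155, square to the tool's yaw.

```bash
python3 - <<'E'
from h import *
_,p=load("w8"); i2,p2=load("w2")
for u in ((348.7,78.5),(348.7,107.5),(348.7,93)): print(plane(p,u,.066,True).round(4))
print("sides",plane(p,(316.5,93),.045,True).round(4),plane(p,(381,93),.045,True).round(4))
m=(i2.max(2)<60).astype(np.uint8);k,l,s,c=cv2.connectedComponentsWithStats(m,connectivity=4);i=l[122,356];print(s[i])
print(tri([ray(p,(348.7,93),True),ray(p2,c[i],True)]))
E
```

```text
[0.4558 0.2266 0.066 ]
[0.4606 0.2023 0.066 ]
[0.4582 0.2144 0.066 ]
sides [0.4315 0.2107 0.045 ] [0.4888 0.2232 0.045 ]
[ 327  106   60   36 1524]
(array([0.45794841, 0.21456376, 0.06194087]), np.float64(0.0006178301522776845))
```

>>> step_arm([
  {"delta_pos": [6, 1.7, 0], "dr": [0, 0, 0], "fingers": -1},
  {"delta_pos": [9.4, 2.7, 4], "dr": [0, 0, 0], "fingers": -1},
  {"delta_pos": [9.4, 2.7, 10], "dr": [0, 0, 0], "fingers": -1},
  {"delta_pos": [9.4, 2.7, 15.2], "dr": [0, 0, 0], "fingers": -1},
  {"delta_pos": [9.4, 2.7, 15.2], "dr": [0, 0, 0], "fingers": -1},
])

```text
time: 16.32
tool_pos: [0.4557, 0.2144, 0.0149]
tool_rot: [-3.132, 0.0, 1.762]
contact_force: [0.7, -0.5, 0.9]
opening: 0.0918
grip_force: 0.0
```

```bash
python3 - <<'E'
from h import *
go([.459,.2146,.018],np.radians(101))
E
```

```text
pos [0.4557 0.2144 0.0149] rot [-1.7948e+02  1.0000e-02  1.0095e+02] F [ 0.7 -0.5  0.9] t 16.32
delta cm [-0.04  0.32 -0.32] dr [-0.52  0.01 -0.05]
```

>>> step_arm([
  {"delta_pos": [0, 0.2, -0.1], "dr": [0, 0, 0], "fingers": -1},
  {"delta_pos": [0, 0.2, -0.1], "dr": [0, 0, 0], "fingers": -1},
  {"delta_pos": [0, 0.2, -0.1], "dr": [0, 0, 0], "fingers": -1},
  {"delta_pos": [0, 0.2, -0.1], "dr": [0, 0, 0], "fingers": -1},
  {"delta_pos": [0, 0.2, -0.1], "dr": [0, 0, 0], "fingers": -0.2},
], newtons=40)

```text
time: 16.95
tool_pos: [0.4599, 0.2164, 0.0194]
tool_rot: [-3.141, -0.001, 1.763]
contact_force: [-0.8, 0.3, -0.2]
opening: 0.0858
grip_force: 0.0
```

>>> step_arm([
  {"delta_pos": [0, 0, 0], "dr": [0, 0, 0], "fingers": 1},
  {"delta_pos": [0, 0, 0], "dr": [0, 0, 0], "fingers": 1},
  {"delta_pos": [0, 0, 0], "dr": [0, 0, 0], "fingers": 1},
  {"delta_pos": [0, 0, 0], "dr": [0, 0, 0], "fingers": 1},
  {"delta_pos": [0, 0, 0], "dr": [0, 0, 0], "fingers": 1},
], newtons=40)

```text
time: 17.58
tool_pos: [0.4597, 0.2164, 0.019]
tool_rot: [-3.141, -0.001, 1.763]
contact_force: [-0.6, 0.3, -0.4]
opening: 0.0579
grip_force: 40.0
```

```bash
python3 - <<'E'
from h import *
go([.5046,-.11,.0573],np.radians(92.4))
E
```

```text
pos [0.4597 0.2164 0.019 ] rot [-1.7994e+02 -4.0000e-02  1.0103e+02] F [-0.6  0.3 -0.4] t 17.57
delta cm [-32.89  -1.84  -3.86] dr [-0.06 -0.04  8.63]
```

>>> step_arm([
  {"delta_pos": [0, 0, -5], "dr": [0, 0, 0], "fingers": 1},
  {"delta_pos": [0, 0, -10], "dr": [0, 0, 0], "fingers": 1},
  {"delta_pos": [-6, -0.3, -10], "dr": [0, 0, 3], "fingers": 1},
  {"delta_pos": [-12, -0.6, -10], "dr": [0, 0, 6], "fingers": 1},
  {"delta_pos": [-18, -1, -10], "dr": [0, 0, 8.6], "fingers": 1},
])

```text
time: 18.2
tool_pos: [0.4847, 0.0362, 0.1191]
tool_rot: [-3.142, -0.001, 1.612]
contact_force: [1.3, 0.1, -0.2]
opening: 0.0577
grip_force: 40.0
```

```bash
python3 - <<'E'
from h import *
go([.5046,-.11,.0575],np.radians(92.4))
E
```

```text
pos [0.4847 0.0362 0.1191] rot [-1.800e+02 -3.000e-02  9.239e+01] F [ 1.3  0.1 -0.2] t 18.2
delta cm [-14.69   1.38   6.15] dr [-0.   -0.03 -0.01]
```

>>> step_arm([
  {"delta_pos": [-6, 0.5, 0], "dr": [0, 0, 0], "fingers": 1},
  {"delta_pos": [-12, 1.2, 1], "dr": [0, 0, 0], "fingers": 1},
  {"delta_pos": [-14.7, 1.4, 4], "dr": [0, 0, 0], "fingers": 1},
  {"delta_pos": [-14.7, 1.4, 6.15], "dr": [0, 0, 0], "fingers": 1},
  {"delta_pos": [-14.7, 1.4, 6.15], "dr": [0, 0, 0], "fingers": 1},
])

```text
time: 18.82
tool_pos: [0.5033, -0.1084, 0.0558]
tool_rot: [-3.137, -0.002, 1.612]
contact_force: [0.3, 0.1, -0.4]
opening: 0.0583
grip_force: 40.0
```

```bash
python3 - <<'E'
from h import *
go([.5048,-.11,.0575],np.radians(92.4))
E
```

```text
pos [ 0.5033 -0.1084  0.0558] rot [-1.7974e+02 -1.3000e-01  9.2380e+01] F [ 0.3  0.1 -0.4] t 18.82
delta cm [-0.16  0.14 -0.17] dr [-0.26 -0.13 -0.02]
```

>>> step_arm([
  {"delta_pos": [0, 0, 0], "dr": [0, 0, 0], "fingers": 1},
  {"delta_pos": [-2, 0, 0], "dr": [0, 0, 0], "fingers": 1},
  {"delta_pos": [-3, 0, 0], "dr": [0, 0, 0], "fingers": 1},
  {"delta_pos": [-3.5, 0, 0], "dr": [0, 0, 0], "fingers": 1},
  {"delta_pos": [-4, 0, 0], "dr": [0, 0, 0], "fingers": 1},
])

```text
time: 19.45
tool_pos: [0.5063, -0.1489, 0.0574]
tool_rot: [-3.141, -0.001, 1.613]
contact_force: [-0.9, -0.1, -0.9]
opening: 0.0579
grip_force: 40.0
```

```bash
python3 - <<'E'
from h import *
go([.5066,-.17,.0575],np.radians(92.4))
E
```

```text
pos [ 0.5063 -0.1489  0.0574] rot [-1.7995e+02 -4.0000e-02  9.2410e+01] F [-0.9 -0.1 -0.9] t 19.45
delta cm [-2.11 -0.06 -0.02] dr [-0.05 -0.04  0.01]
```

>>> step_arm([
  {"delta_pos": [-0.6, 0, 0], "dr": [0, 0, 0], "fingers": 1},
  {"delta_pos": [-1.2, 0, 0], "dr": [0, 0, 0], "fingers": 1},
  {"delta_pos": [-2, 0, 0], "dr": [0, 0, 0], "fingers": 1},
  {"delta_pos": [-2.8, 0, 0], "dr": [0, 0, 0], "fingers": 1},
  {"delta_pos": [-3.5, 0, 0], "dr": [0, 0, 0], "fingers": 1},
])

```text
time: 20.08
tool_pos: [0.5079, -0.1841, 0.0572]
tool_rot: [-3.141, -0.001, 1.613]
contact_force: [-0.0, -1.1, -0.9]
opening: 0.0578
grip_force: 40.0
```

>>> step_arm([
  {"delta_pos": [-0.2, 0, 0], "dr": [0, 0, 0], "fingers": 1},
  {"delta_pos": [-0.3, 0, 0], "dr": [0, 0, 0], "fingers": 1},
  {"delta_pos": [-0.4, 0, 0], "dr": [0, 0, 0], "fingers": 1},
  {"delta_pos": [-0.45, 0, 0], "dr": [0, 0, 0], "fingers": 1},
  {"delta_pos": [-0.5, 0, 0], "dr": [0, 0, 0], "fingers": 1},
])

```text
time: 20.7
tool_pos: [0.5081, -0.1884, 0.0573]
tool_rot: [-3.141, -0.001, 1.613]
contact_force: [0.1, 1.2, -1.0]
opening: 0.0579
grip_force: 40.0
```

>>> step_arm([
  {"delta_pos": [-0.1, 0, 0], "dr": [0, 0, 0], "fingers": 1},
  {"delta_pos": [-0.2, 0, 0], "dr": [0, 0, 0], "fingers": 1},
  {"delta_pos": [-0.25, 0, 0], "dr": [0, 0, 0], "fingers": 1},
  {"delta_pos": [-0.25, 0, 0], "dr": [0, 0, 0], "fingers": 1},
  {"delta_pos": [-0.25, 0, 0], "dr": [0, 0, 0], "fingers": 1},
])

```text
time: 21.32
tool_pos: [0.5082, -0.1909, 0.0572]
tool_rot: [-3.141, -0.001, 1.613]
contact_force: [0.2, -0.9, -0.3]
opening: 0.0583
grip_force: 40.0
```

>>> step_arm([
  {"delta_pos": [-0.1, 0, 0], "dr": [0, 0, 0], "fingers": 1},
  {"delta_pos": [-0.15, 0, 0], "dr": [0, 0, 0], "fingers": 1},
  {"delta_pos": [-0.2, 0, 0], "dr": [0, 0, 0], "fingers": 1},
  {"delta_pos": [-0.2, 0, 0], "dr": [0, 0, 0], "fingers": 1},
  {"delta_pos": [-0.2, 0, 0], "dr": [0, 0, 0], "fingers": 1},
])

```text
time: 21.95
tool_pos: [0.5083, -0.1929, 0.0572]
tool_rot: [-3.141, -0.001, 1.613]
contact_force: [-0.8, 0.2, -0.3]
opening: 0.058
grip_force: 40.0
```

>>> step_arm([
  {"delta_pos": [-0.1, 0, 0], "dr": [0, 0, 0], "fingers": 1},
  {"delta_pos": [-0.15, 0, 0], "dr": [0, 0, 0], "fingers": 1},
  {"delta_pos": [-0.2, 0, 0], "dr": [0, 0, 0], "fingers": 1},
  {"delta_pos": [-0.2, 0, 0], "dr": [0, 0, 0], "fingers": 1},
  {"delta_pos": [-0.2, 0, 0], "dr": [0, 0, 0], "fingers": 1},
])

```text
time: 22.58
tool_pos: [0.5082, -0.1932, 0.0572]
tool_rot: [-3.14, -0.003, 1.613]
contact_force: [0.1, 7.7, 1.5]
opening: 0.0578
grip_force: 40.0
```

>>> step_arm([
  {"delta_pos": [-0.03, 0, 0], "dr": [0, 0, 0], "fingers": 1},
  {"delta_pos": [-0.06, 0, 0], "dr": [0, 0, 0], "fingers": 1},
  {"delta_pos": [-0.06, 0, 0], "dr": [0, 0, 0], "fingers": 1},
  {"delta_pos": [-0.06, 0, 0], "dr": [0, 0, 0], "fingers": 1},
  {"delta_pos": [-0.06, 0, 0], "dr": [0, 0, 0], "fingers": 1},
])

```text
time: 23.2
tool_pos: [0.5082, -0.1932, 0.0572]
tool_rot: [-3.14, -0.004, 1.613]
contact_force: [0.3, 9.7, 2.0]
opening: 0.0584
grip_force: 40.0
```

>>> step_arm([
  {"delta_pos": [-0.03, 0, 0], "dr": [0, 0, 0], "fingers": 1},
  {"delta_pos": [-0.03, 0, 0], "dr": [0, 0, 0], "fingers": -1},
  {"delta_pos": [0, 0, 0], "dr": [0, 0, 0], "fingers": -1},
  {"delta_pos": [0.2, 0, 0], "dr": [0, 0, 0], "fingers": -1},
  {"delta_pos": [0.2, 0, 0], "dr": [0, 0, 0], "fingers": -1},
])

```text
time: 23.82
tool_pos: [0.5083, -0.1936, 0.0572]
tool_rot: [-3.141, -0.001, 1.613]
contact_force: [0.4, -0.2, 0.2]
opening: 0.0905
grip_force: 0.0
```

>>> step_arm([
  {"delta_pos": [0.2, 0, -6], "dr": [0, 0, 0], "fingers": -1},
  {"delta_pos": [0.2, 0, -12], "dr": [0, 0, 0], "fingers": -1},
  {"delta_pos": [6, 0, -14], "dr": [0, 0, 0], "fingers": -1},
  {"delta_pos": [12, -1, -14], "dr": [0, 0, 0], "fingers": -1},
  {"delta_pos": [18, -2, -14], "dr": [0, 0, 0], "fingers": -1},
])

```text
time: 24.45
tool_pos: [0.4804, -0.0132, 0.1978]
tool_rot: [3.141, -0.0, 1.612]
contact_force: [0.8, 0.9, -0.1]
opening: 0.0917
grip_force: 0.0
```

```bash
python3 - <<'E'
from h import *
t=viewer.read_camera("top")[:,:,::-1]; s=viewer.read_camera("scene")[:,:,::-1]
cv2.imwrite("pics/m5.png",np.hstack([cv2.resize(t[205:265,370:450],(400,300)),cv2.resize(s[105:165,235:315],(400,300))]))
go([.435,.235,.15],np.radians(77.1))
E
```

```text
pos [ 0.4791 -0.01    0.1976] rot [-1.7991e+02 -1.3000e-01  9.2730e+01] F [ 1.3 -0.9 -0.1] t 24.55
delta cm [24.67 -3.23  4.82] dr [-0.11 -0.12 15.63]
```

View pics/m5.png

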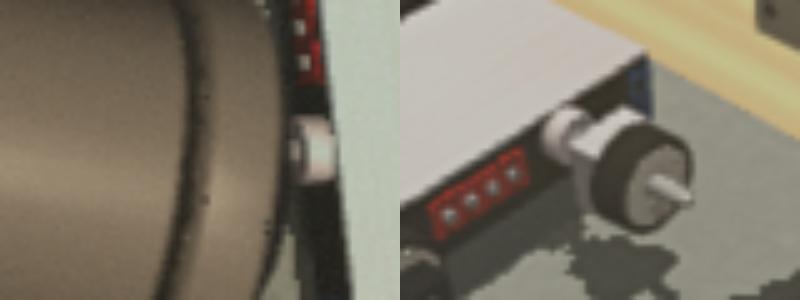

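The right crop shows the wheel at (640,180) pressed against the spacer, with the axle tip sticking out at (680,190). The cap is next.

>>> step_arm([
  {"delta_pos": [24.7, -3.2, 4.8], "dr": [0, 0, 15.6], "fingers": -1},
  {"delta_pos": [24.7, -3.2, 4.8], "dr": [0, 0, 15.6], "fingers": -1},
  {"delta_pos": [24.7, -3.2, 4.8], "dr": [0, 0, 15.6], "fingers": -1},
  {"delta_pos": [24.7, -3.2, 4.8], "dr": [0, 0, 15.6], "fingers": -1},
  {"delta_pos": [24.7, -3.2, 4.8], "dr": [0, 0, 15.6], "fingers": -1},
])

```text
time: 25.18
tool_pos: [0.4374, 0.2332, 0.1487]
tool_rot: [-3.14, 0.0, 1.345]
contact_force: [-1.2, -0.2, 0.3]
opening: 0.0917
grip_force: 0.0
```

```bash
python3 - <<'E'
from h import *
im,p=snap("w9"); i1,p1=load("w1")
def cap(im,p,near):
    k,l,s,c=cv2.connectedComponentsWithStats((im.max(2)<72).astype(np.uint8),connectivity=4); i=l[near[1],near[0]]; print(s[i],c[i])
    q=max(cv2.findContours((l==i).astype(np.uint8),0,cv2.CHAIN_APPROX_NONE)[0],key=cv2.contourArea)[:,0]
    r=cv2.minAreaRect(np.array([plane(p,u,.044,True)[:2] for u in q],np.float32)*1000); print(r)
o=robot.observe(); T=p["T"]; v=T[:3,:3].T@(np.array([.4415,.330,.044])-T[:3,3]); th=np.arccos(v[2]/np.linalg.norm(v)); n=v[:2]/np.linalg.norm(v[:2]); u=(p["K"][[0,1],[2,2]]+309.7*th*n).astype(int); print("expect",u)
cap(im,p,u); cap(i1,p1,(341,130))
c=cv2.resize(im[u[1]-50:u[1]+50,u[0]-65:u[0]+65],(780,600),interpolation=cv2.INTER_CUBIC); cv2.imwrite("pics/w9c.png",c); print(T[:3,3])
go([.4415,.33,.006],np.radians(77.1))
E
```

```text
expect [296  90]
[ 271   65   58   55 2743] [299.32847248  92.198323  ]
((443.58734130859375, 328.3042907714844), (46.3663330078125, 47.841548919677734), 76.29914855957031)
[ 316  107   50   49 1770] [340.31355932 130.72259887]
((441.60223388671875, 331.45391845703125), (43.8328857421875, 43.75568389892578), 76.50316619873047)
[0.45462168 0.3021928  0.3061235 ]
pos [0.4377 0.2327 0.1488] rot [-179.89   -0.     77.01] F [-0.6 -0.4 -0.9] t 25.23
delta cm [ 9.57 -1.79 14.29] dr [-0.11 -0.   -0.09]
```

View pics/w9c.png

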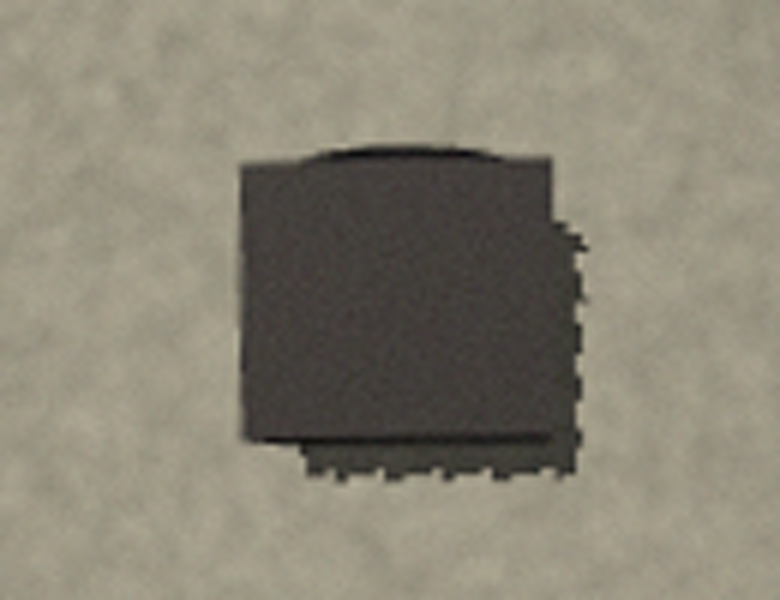

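The cap is square to the tool, filling crop columns 241–551 and rows 160–437, with its boss on the +y edge at (405,150) and its open end towards -y. That puts its centre at full (297,89.8).

```bash
python3 - <<'E'
from h import *
_,p=load("w9"); _,p1=load("w1")
c=plane(p,(297,89.8),.044,True); print(c, tri([ray(p,(297,89.8),True),ray(p1,(340.2,131.8),True)]))
go([c[0],c[1],.004],np.radians(77.0))
E
```

```text
[0.4422243  0.33032774 0.044     ] (array([0.44183175, 0.3304502 , 0.04098006]), np.float64(0.0003208402231712313))
pos [0.4377 0.2327 0.1488] rot [-179.89   -0.     77.01] F [-0.6 -0.4 -0.9] t 25.23
delta cm [ 9.61 -1.73 14.49] dr [-0.11 -0.    0.01]
```

>>> step_arm([
  {"delta_pos": [6, -1, 0], "dr": [-0.1, 0, 0], "fingers": -1},
  {"delta_pos": [9.6, -1.7, 4], "dr": [-0.1, 0, 0], "fingers": -1},
  {"delta_pos": [9.6, -1.7, 9], "dr": [-0.1, 0, 0], "fingers": -1},
  {"delta_pos": [9.6, -1.7, 12], "dr": [-0.1, 0, 0], "fingers": -1},
  {"delta_pos": [9.6, -1.7, 13], "dr": [-0.1, 0, 0], "fingers": -1},
])

```text
time: 25.85
tool_pos: [0.4437, 0.3263, 0.018]
tool_rot: [-3.14, 0.002, 1.339]
contact_force: [-0.3, -0.3, 0.2]
opening: 0.0916
grip_force: 0.0
```

```bash
python3 - <<'E'
from h import *
go([.442,.3303,.004],np.radians(77.0))
E
```

```text
pos [0.4437 0.3263 0.018 ] rot [-1.7993e+02  1.1000e-01  7.6740e+01] F [-0.3 -0.3  0.2] t 25.85
delta cm [ 0.35 -0.26  1.4 ] dr [-0.07  0.11 -0.26]
```

>>> step_arm([
  {"delta_pos": [0.2, -0.1, 1.0], "dr": [0, 0, 0], "fingers": -1},
  {"delta_pos": [0.2, -0.1, 1.4], "dr": [0, 0, 0], "fingers": -1},
  {"delta_pos": [0.2, -0.1, 1.4], "dr": [0, 0, 0], "fingers": -1},
  {"delta_pos": [0.2, -0.1, 1.4], "dr": [0, 0, 0], "fingers": 0},
  {"delta_pos": [0.2, -0.1, 1.4], "dr": [0, 0, 0], "fingers": 1},
], newtons=40)

```text
time: 26.48
tool_pos: [0.4432, 0.3306, 0.0061]
tool_rot: [3.14, -0.001, 1.341]
contact_force: [0.0, 0.5, -0.0]
opening: 0.0765
grip_force: 0.0
```

>>> step_arm([
  {"delta_pos": [0, 0, 0], "dr": [0, 0, 0], "fingers": 1},
  {"delta_pos": [0, 0, 0], "dr": [0, 0, 0], "fingers": 1},
  {"delta_pos": [0, 0, 0], "dr": [0, 0, 0], "fingers": 1},
  {"delta_pos": [0, 0, 0], "dr": [0, 0, 0], "fingers": 1},
  {"delta_pos": [0, 0, 0], "dr": [0, 0, 0], "fingers": 1},
], newtons=40)

```text
time: 27.1
tool_pos: [0.443, 0.3304, 0.0056]
tool_rot: [3.141, -0.0, 1.341]
contact_force: [0.3, -0.1, 0.1]
opening: 0.044
grip_force: 40.0
```

```bash
python3 - <<'E'
from h import *
go([.503,-.09,.0565],np.radians(92.4))
E
```

```text
pos [0.443  0.3304 0.0056] rot [ 1.7996e+02 -2.0000e-02  7.6830e+01] F [ 0.3 -0.1  0.1] t 27.1
delta cm [-39.57  15.43  -5.09] dr [ 4.000e-02 -1.000e-02 -1.557e+01]
```

>>> step_arm([
  {"delta_pos": [0, 0, -5], "dr": [0, 0, 0], "fingers": 1},
  {"delta_pos": [0, 0, -10], "dr": [0, 0, 0], "fingers": 1},
  {"delta_pos": [-5.8, 2.2, -10], "dr": [0, 0, -5], "fingers": 1},
  {"delta_pos": [-11.6, 4.4, -10], "dr": [0, 0, -10], "fingers": 1},
  {"delta_pos": [-17.4, 6.6, -10], "dr": [0, 0, -15.5], "fingers": 1},
])

```text
time: 27.72
tool_pos: [0.4676, 0.1443, 0.1058]
tool_rot: [3.14, -0.0, 1.615]
contact_force: [-0.1, -0.3, -0.8]
opening: 0.0435
grip_force: 40.0
```

```bash
python3 - <<'E'
from h import *
go([.5040,-.10,.0583],np.radians(92.4))
E
```

```text
pos [0.4676 0.1443 0.1058] rot [ 1.7991e+02 -1.0000e-02  9.2560e+01] F [-0.1 -0.3 -0.8] t 27.73
delta cm [-24.57   2.54   4.75] dr [ 0.09 -0.01  0.16]
```

>>> step_arm([
  {"delta_pos": [-6, 0.6, 0], "dr": [0, 0, 0], "fingers": 1},
  {"delta_pos": [-12, 1.2, 0], "dr": [0, 0, 0], "fingers": 1},
  {"delta_pos": [-18, 1.9, 0], "dr": [0, 0, 0], "fingers": 1},
  {"delta_pos": [-24, 2.5, 0], "dr": [0, 0, 0], "fingers": 1},
  {"delta_pos": [-24.5, 2.5, 2.5], "dr": [0, 0, 0], "fingers": 1},
])

```text
time: 28.35
tool_pos: [0.5045, -0.1024, 0.0817]
tool_rot: [3.136, 0.003, 1.607]
contact_force: [0.2, 0.6, -1.7]
opening: 0.0437
grip_force: 40.0
```

```bash
python3 - <<'E'
from h import *
go([.5044,-.11,.0583],np.radians(92.4))
E
```

```text
pos [ 0.5045 -0.1024  0.0817] rot [1.7966e+02 1.5000e-01 9.2050e+01] F [ 0.2  0.6 -1.7] t 28.35
delta cm [-0.75 -0.05  2.34] dr [ 0.34  0.15 -0.35]
```

>>> step_arm([
  {"delta_pos": [0, 0, 1.5], "dr": [0, 0, 0], "fingers": 1},
  {"delta_pos": [-0.5, 0, 2.3], "dr": [0, 0, 0], "fingers": 1},
  {"delta_pos": [-0.5, 0, 2.3], "dr": [0, 0, 0], "fingers": 1},
  {"delta_pos": [-0.5, 0, 2.3], "dr": [0, 0, 0], "fingers": 1},
  {"delta_pos": [-0.5, 0, 2.3], "dr": [0, 0, 0], "fingers": 1},
])

```text
time: 28.98
tool_pos: [0.5031, -0.1025, 0.0582]
tool_rot: [3.14, 0.0, 1.612]
contact_force: [-0.5, -0.4, -1.1]
opening: 0.0437
grip_force: 40.0
```

```bash
python3 - <<'E'
from h import *
go([.5062,-.145,.0583],np.radians(92.4))
E
```

```text
pos [ 0.5031 -0.1025  0.0582] rot [1.7989e+02 2.0000e-02 9.2380e+01] F [-0.5 -0.4 -1.1] t 28.98
delta cm [-4.25  0.13 -0.01] dr [ 0.11  0.02 -0.02]
```

>>> step_arm([
  {"delta_pos": [-1.5, 0.13, 0], "dr": [0.1, 0, 0], "fingers": 1},
  {"delta_pos": [-2.8, 0.13, 0], "dr": [0.1, 0, 0], "fingers": 1},
  {"delta_pos": [-3.3, 0.13, 0], "dr": [0.1, 0, 0], "fingers": 1},
  {"delta_pos": [-3.6, 0.13, 0], "dr": [0.1, 0, 0], "fingers": 1},
  {"delta_pos": [-3.9, 0.13, 0], "dr": [0.1, 0, 0], "fingers": 1},
])

```text
time: 29.6
tool_pos: [0.5055, -0.1418, 0.0575]
tool_rot: [-3.14, -0.0, 1.611]
contact_force: [-0.0, -0.0, -1.6]
opening: 0.0441
grip_force: 40.0
```

>>> step_arm([
  {"delta_pos": [-0.1, 0, 0], "dr": [0, 0, 0], "fingers": 1},
  {"delta_pos": [-0.2, 0, 0], "dr": [0, 0, 0], "fingers": 1},
  {"delta_pos": [-0.3, 0, 0], "dr": [0, 0, 0], "fingers": 1},
  {"delta_pos": [-0.4, 0, 0], "dr": [0, 0, 0], "fingers": 1},
  {"delta_pos": [-0.4, 0, 0], "dr": [0, 0, 0], "fingers": 1},
])

```text
time: 30.22
tool_pos: [0.5057, -0.1458, 0.0577]
tool_rot: [-3.141, -0.0, 1.611]
contact_force: [-1.8, 0.8, 1.2]
opening: 0.0439
grip_force: 40.0
```

>>> step_arm([
  {"delta_pos": [-0.1, 0, 0], "dr": [0, 0, 0], "fingers": 1},
  {"delta_pos": [-0.2, 0, 0], "dr": [0, 0, 0], "fingers": 1},
  {"delta_pos": [-0.3, 0, 0], "dr": [0, 0, 0], "fingers": 1},
  {"delta_pos": [-0.4, 0, 0], "dr": [0, 0, 0], "fingers": 1},
  {"delta_pos": [-0.5, 0, 0], "dr": [0, 0, 0], "fingers": 1},
])

```text
time: 30.85
tool_pos: [0.5058, -0.1504, 0.0576]
tool_rot: [-3.14, -0.001, 1.611]
contact_force: [-2.9, 3.2, 5.8]
opening: 0.0437
grip_force: 40.0
```

>>> step_arm([
  {"delta_pos": [-0.1, 0, 0], "dr": [0, 0, 0], "fingers": 1},
  {"delta_pos": [-0.2, 0, 0], "dr": [0, 0, 0], "fingers": 1},
  {"delta_pos": [-0.3, 0, 0], "dr": [0, 0, 0], "fingers": 1},
  {"delta_pos": [-0.4, 0, 0], "dr": [0, 0, 0], "fingers": 1},
  {"delta_pos": [-0.5, 0, 0], "dr": [0, 0, 0], "fingers": 1},
])

```text
time: 31.48
tool_pos: [0.5059, -0.1552, 0.0576]
tool_rot: [-3.14, -0.001, 1.612]
contact_force: [-2.7, 3.8, 6.2]
opening: 0.044
grip_force: 40.0
```

>>> step_arm([
  {"delta_pos": [-0.05, -0.03, -0.05], "dr": [0, 0, 0], "fingers": 1},
  {"delta_pos": [-0.1, -0.05, -0.1], "dr": [0, 0, 0], "fingers": 1},
  {"delta_pos": [-0.2, -0.05, -0.1], "dr": [0, 0, 0], "fingers": 1},
  {"delta_pos": [-0.3, -0.05, -0.1], "dr": [0, 0, 0], "fingers": 1},
  {"delta_pos": [-0.3, -0.05, -0.1], "dr": [0, 0, 0], "fingers": 1},
])

```text
time: 32.1
tool_pos: [0.5057, -0.1591, 0.0583]
tool_rot: [-3.14, 0.0, 1.611]
contact_force: [-0.4, -1.1, -5.1]
opening: 0.044
grip_force: 40.0
```

>>> step_arm([
  {"delta_pos": [-0.05, 0, 0.04], "dr": [0, 0, 0], "fingers": 1},
  {"delta_pos": [-0.1, 0, 0.04], "dr": [0, 0, 0], "fingers": 1},
  {"delta_pos": [-0.15, 0, 0.04], "dr": [0, 0, 0], "fingers": 1},
  {"delta_pos": [-0.2, 0, 0.04], "dr": [0, 0, 0], "fingers": 1},
  {"delta_pos": [-0.2, 0, 0.04], "dr": [0, 0, 0], "fingers": 1},
])

```text
time: 32.72
tool_pos: [0.5059, -0.1609, 0.0582]
tool_rot: [-3.141, 0.0, 1.611]
contact_force: [-0.0, 0.5, -4.7]
opening: 0.0438
grip_force: 40.0
```

>>> step_arm([
  {"delta_pos": [-0.05, 0, 0.02], "dr": [0, 0, 0], "fingers": 1},
  {"delta_pos": [-0.1, 0, 0.02], "dr": [0, 0, 0], "fingers": 1},
  {"delta_pos": [-0.15, 0, 0.02], "dr": [0, 0, 0], "fingers": 1},
  {"delta_pos": [-0.15, 0, 0.02], "dr": [0, 0, 0], "fingers": 1},
  {"delta_pos": [-0.15, 0, 0.02], "dr": [0, 0, 0], "fingers": 1},
])

```text
time: 33.35
tool_pos: [0.5059, -0.1611, 0.058]
tool_rot: [-3.14, -0.002, 1.612]
contact_force: [1.5, 7.9, -0.1]
opening: 0.0437
grip_force: 40.0
```

>>> step_arm([
  {"delta_pos": [-0.04, 0, 0], "dr": [0, 0, 0], "fingers": 1},
  {"delta_pos": [-0.08, 0, 0], "dr": [0, 0, 0], "fingers": 1},
  {"delta_pos": [-0.08, 0, 0], "dr": [0, 0, 0], "fingers": 1},
  {"delta_pos": [-0.08, 0, 0], "dr": [0, 0, 0], "fingers": 1},
  {"delta_pos": [-0.08, 0, 0], "dr": [0, 0, 0], "fingers": 1},
])

```text
time: 33.98
tool_pos: [0.5059, -0.1611, 0.0581]
tool_rot: [-3.14, -0.003, 1.612]
contact_force: [0.8, 11.0, 0.2]
opening: 0.0439
grip_force: 40.0
```

>>> step_arm([
  {"delta_pos": [0, 0, 0], "dr": [0, 0, 0], "fingers": 1},
  {"delta_pos": [0, 0, 0], "dr": [0, 0, 0], "fingers": 1},
  {"delta_pos": [0, 0, 0], "dr": [0, 0, 0], "fingers": -1},
  {"delta_pos": [0.2, 0, 0], "dr": [0, 0, 0], "fingers": -1},
  {"delta_pos": [0.2, 0, 0], "dr": [0, 0, 0], "fingers": -1},
])

```text
time: 34.6
tool_pos: [0.5061, -0.1614, 0.0582]
tool_rot: [-3.141, 0.0, 1.611]
contact_force: [0.4, 0.3, -0.3]
opening: 0.0692
grip_force: 0.0
```

>>> step_arm([
  {"delta_pos": [0, 0, 0], "dr": [0, 0, 0], "fingers": -1},
  {"delta_pos": [0, 0, -6], "dr": [0, 0, 0], "fingers": -1},
  {"delta_pos": [0, 0, -12], "dr": [0, 0, 0], "fingers": -1},
  {"delta_pos": [6, 0, -14], "dr": [0, 0, 0], "fingers": -1},
  {"delta_pos": [12, 0, -14], "dr": [0, 0, 0], "fingers": -1},
])

```text
time: 35.22
tool_pos: [0.5021, -0.0408, 0.2002]
tool_rot: [3.138, 0.001, 1.609]
contact_force: [0.8, 0.2, 0.5]
opening: 0.0917
grip_force: 0.0
```

>>> step_arm([
  {"delta_pos": [6, -6, 0], "dr": [0, 0, 0], "fingers": -1},
  {"delta_pos": [12, -8, 0], "dr": [0, 0, 0], "fingers": -1},
  {"delta_pos": [15, -8, 0], "dr": [0, 0, 0], "fingers": -1},
  {"delta_pos": [15, -8, 0], "dr": [0, 0, 0], "fingers": -1},
  {"delta_pos": [15, -8, 0], "dr": [0, 0, 0], "fingers": -1},
])

```text
time: 35.85
tool_pos: [0.4154, 0.1052, 0.1982]
tool_rot: [-3.141, 0.0, 1.612]
contact_force: [0.0, -0.2, -0.2]
opening: 0.0916
grip_force: 0.0
```

```bash
python3 - <<'E'
from h import *
t=viewer.read_camera("top")[:,:,::-1]; tp=viewer.camera_params("top")
cv2.imwrite("pics/t_end.png",t); s=viewer.read_camera("scene")[:,:,::-1]
cv2.imwrite("pics/end.png",np.hstack([cv2.resize(t[205:265,370:450],(400,300)),cv2.resize(s[105:165,235:315],(400,300))]))
r=t[228:246,372:440]; print(r.mean((0,2)).astype(int)); print(t[236,372:440].mean(1).astype(int))
for y in (-.145,-.141,-.181,-.207,-.225):
    q=tp["T"][:3,:3].T@(np.array([.508,y,.095])-tp["T"][:3,3]); print(y,(q[:2]/q[2]*372.1+[316.2,200.6]).round(1))
E
```

```text
[123 123 122 123 123 122 121 114  84  55  38  33  31  32  34  38  40  40
  40  41  40  40  40  40  40  40  41  40  40  41  39  40  39  39  38  38
  38  39  39  39  39  39  49  98 160 180 179 179 180 180 176 150 101  83
  79  75  76  74  72 100 127 126 126 117 105 111 166 187]
[124 121 119 118 118 121 123 105  53  48  32  29  32  33  35  37  40  40
  43  40  38  43  42  40  40  40  40  39  42  42  41  41  34  38  39  39
  42  39  41  42  44  43  40  84 159 184 184 183 185 185 188 164  82  65
  63  88 130 115  71 106 180 181 182 181 156 121 187 187]
-0.145 [387.6 234.9]
-0.141 [385.8 234.9]
-0.181 [403.5 234.7]
-0.207 [414.9 234.6]
-0.225 [422.8 234.5]
```

```bash
python3 -c "
from cell import robot
print(robot.hand_in())"
```

```text
the job is handed in; nothing more can be done
None
```

I put the spacer, wheel and end cap on the bare axle in that order, pressed each home with 10 to 11 N, and handed the job in at about 36 s; the top camera's pixel rows showed no gap along the stack.

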